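# Set up the outboard rest of an end-sanding disc and lay out the legs

### The arm

A 6-joint arm with a two-finger parallel gripper is mounted at the origin on the work surface. World frame = base frame: x ahead of the robot, y to its left, z up, the work surface at z = 0. Lengths are in m, angles in rad, forces in N, time in s.
With the tool pointing down it reaches from about 0.25 to 0.775 m from the base axis. Payload 4 kg.
Tool frame: the origin (TCP) lies between the finger pads; the fingertips stand 14 mm ahead of it and the grasp point (between the pads) lies 5 mm behind it (nose_length is the distance from the TCP to the fingertips, in m); z points along the fingers, y is the line along which they close (so a half turn about z gives the same grasp; the last joint's range is limited). The gripper opens to 94 mm and grips with 3 to 60 N. Pads are 16 mm wide; open, the fingers measure 119 mm over their backs; the gripper's body (75 mm by 177 mm) begins 78 mm behind the grasp point.
Start: joints at [-1.339, 0.087, 1.371, -0, 1.684, -0.103], TCP at [0.181, -0.519, 0.22] pointing down, gripper open.
Joint ranges: [-3.1, 3.1], [-0.76, 2.03], [0.27, 2.55], [-1.08, 4.22], [0.17, 2.65], [-2.57, 2.57]. Speed limits (rad/s): [2.79, 2.79, 3.14, 3.14, 3.14, 3.14].

### API

Orientations are given as [roll, pitch, yaw] about the fixed x, y, z axes, in that order (R = Rz(yaw) Ry(pitch) Rx(roll)).
In Python, from bench import * gives the robot as it stands.
- The arm moves only by the tool move_arm, never from a script. Its argument "steps" is one flat list of numbers, 7 for each row, row after row: the turn, a rotation vector about the world's x, y, z in rad, then the shift along the world's x, y, z in m, then the opening, from 0 (shut) to 1 (fully open). A call has 1 to 12 rows; each row is the pose to reach, as a shift and turn from the pose commanded when the call began; what a row does not reach only later rows make up. A row lasts 1/10 s, in which the tool goes at most 50 mm and 8.59 degrees, less where a joint would pass 70% of its speed; a pose out of reach is approached as far as the arm can. A call with a gripper value outside its range is refused whole. The fingers move at their own pace and stop on an object; the grip force is fixed at half the most. Time passes only in rows, so rows that repeat a pose let the fingers close. It gives the time, the measured TCP pose, the force, the opening and the grip force at its end, in the units of the state.
- get_obs(): the state, without advancing time (a new reading comes with each control period).
- snapshot(name): name is "side" or "top" or "wrist"; returns (picture, depth): 420x560x3 uint8, red, green, blue; 420x560 float32, m along the optical axis (not along the pixel's ray), 0 where there is no reading.
- camera_model(name): a dict with "fx", "fy", "cx", "cy" (pixels), "rvec" (rotation vector, rad) and "tvec" (3), from world to camera coordinates, as OpenCV has them. Camera axes: x right, y down, z forward; pixel columns grow to the right and rows downward; lengths in m; the calibration is good to about 2 mm. A picture is of the moment at which its call begins: read the wrist's pose just before it. camera_model takes no time and is no camera call; for the wrist camera it gives the pose at the moment of the call.
- close_job(): hands the job in; it is judged then, once.
Trained networks look in the newest picture that a camera, given by its name, has taken for a name from the list of things; names that differ only in an ending like _2 or _b are one class to them, and where a whole thing is asked for, a point or a joint stands for the part that bears it (a point fixed in the world has none). Each returns a list of dicts, best first, with "score" (0 to 1); they miss things now and then, are a little off and sometimes report something else, mostly with a low value. They report only what shows in the picture. A call takes as long as a camera call. They do not tell look-alikes from the thing itself.
- silhouettes(camera, target): "pixels" (420x560 bool, what is visible of it) and "uv" ([column, row] in pixels, amid what is visible of it).
- spot_point(camera, target): "uv" ([column, row] in pixels: a listed point, or the origin of a listed thing).
The state is a dict: "time": time; "joint_positions": joint angles; "qvel": joint speeds; "joint_torque": joint torques, N m; "tool_pos": TCP position; "ee_rot": TCP orientation; "wrist_force": force on the tool from outside, world axes, zero at the start; "wrist_torque": the same for the moment, N m; "width": finger opening in m; "finger_force": force on a finger pad.
Only numpy, scipy, OpenCV 4.12 (cv2) and the standard library are available. Lean on these libraries where they do the work, as an engineer would, in place of code of your own. Each camera call takes 0.05 s, during which the arm holds its last target. There are 200 camera calls.

### The job

Get the sanding disc ready for these table legs: free the red clamp knob of the outboard rest, slide the rest right up against the machine's table and clamp it tight again, then raise its plate flush with that table by turning the steel collar with the red-handled bar, hole after hole, never with the fingers. After that lay all the legs flat and side by side, bridging the join between the two plates at their middles and square across it. Finish with the bar back in its wooden rack, and leave the sanding block, the disc pack, the oil bottle and the offcut where they are.

Things in the scene. Friction and masses are not known exactly. Their poses are not given: they have to be found in the camera images.
- table_edge (a point): middle of the outer edge of the machine's fixed steel table, on its top face, 150 mm above the bench; z up. The table is 14 mm thick, reaches 180 mm from this edge along +y (sanding disc at 195 mm) and from -55 to +115 mm in x. The outboard rest slides along y on a low track (12 mm high, 70 mm wide) on the -y side. The machine stands a little turned, differently each time
- carriage (a joint): how far (m) the outboard rest stands away from the fixed table along the track: 0 is right up against it (its stop; a 2 mm join remains), up to 0.115. It slides with about 3 N once the clamp is free, and is held fast when the clamp is tight. It can be dragged by its clamp knob
- knob (a joint): clamp knob of the rest, turn in rad: 0 is quite free, 1.4 is the stop; the clamp begins to bite at 0.7 and is tight above 1.1. It grows clockwise seen from above (tighten) and takes up to 0.5 N m. It starts tight
- knob_grip (a point): middle of the red wing of the clamp knob: 56 mm long (point x), 14 mm thick (point y), 26 mm high. This point stands 51 mm over the bench, on the line of the track, 160 mm from the collar's axis, away from the fixed table. Under the wing a round hub, 32 mm across, top 40 mm above the bench; nothing above it
- collar: steel collar of the rest, 90 mm across, 36 mm high, axis vertical; origin at its middle, 80 mm above the bench, under the plate; it rides with the rest. Six level radial holes 19 mm wide and high, from the rim in to radius 19: along its own +x and every 60 deg, marked yellow on its top. Clockwise from above raises the plate 12 mm a turn (2 mm a hole). Takes 0.35 N m; stays where left
- rest_edge (a point): middle of the inner edge (facing the fixed table) of the rest's steel plate, on its top face, axes as table_edge. The plate reaches 120 mm from this edge along -y and from -55 to +115 mm in x, 14 mm thick; the collar's axis is 60 mm from this edge at x = 0. Flush: as high as table_edge. It starts 5 to 12 mm too low
- bar: capstan bar, 0.28 kg; origin on its axis in the middle of the grip. Round steel shaft, 14 mm across, reaching to +150 mm along its own x (the tip); red square grip, 20 x 20 mm, from -45 to +30 mm. Balance point about 25 mm from the origin towards the tip. It starts lying level in its rack
- rack_seat (a point): where the bar's origin rests in the wooden rack, 45 mm above the bench; the bar lies along this point's x, tip to +x. Two notched uprights, 16 mm thick, at x = -36 mm (under the grip) and +110 mm (under the shaft); notches 28 mm wide, open at the top, cheeks rising 3 to 6 mm above the bar's axis; 12 mm board below. Between the uprights the bar is free
- leg1: turned wooden table leg, 170 mm long: 30 mm square block from -85 to +10 mm along its own x, then turned, ending in a 30 mm round foot at +85; origin on its axis at mid-length, 15 mm above what it lies on; 0.13 kg, balance point about 22 mm from the origin towards the block. Lies on the bench at the robot's right. Two or three legs are there (None: absent)
- leg2: a like leg
- leg3: a like leg
- sand_block: cork sanding block 110 x 65 x 34 mm, to be left alone; origin under its middle
- disc_pack: pack of sanding discs, 120 mm across, 24 mm high, to be left alone; origin under its middle
- oil_bottle: amber oil bottle, 64 mm across, 170 mm high, to be left alone; origin under its middle
- offcut: wood offcut 120 x 55 x 45 mm, to be left alone; origin under its middle
Things that resemble listed ones, but are neither listed nor needed, are in the scene too. Of the things shaped like the bar, the steel one is meant. What is shaped like the leg1 but pink is not meant.

How it is judged:
On the way, in this order (a step that is already met when the one before it is completed fails the run):
1. the clamp has been freed (value of joint knob below 0.65 rad), for 0.1 s.
2. the rest stands right up against the fixed table with its clamp tight (value of joint carriage below 0.004 m and value of joint knob above 1.1 rad), for 0.2 s.
3. the rest's plate has been raised flush with the fixed table, the clamp still tight (all of step 2 and z of rest_edge in the frame of table_edge between -0.002 and 0.002 m), for 0.3 s.
4. all the legs lie flat across the join (z of leg1 in the frame of table_edge between 0.01 and 0.02 m and y of leg1 in the frame of table_edge between -0.05 and 0.05 m and x of leg1 in the frame of table_edge between -0.05 and 0.11 m and angle between the x axis of each of leg1, leg2, leg3 and the y axis of table_edge, either way round below 0.25 rad and linear speed of each of leg1, leg2, leg3 below 0.02 m/s and z of leg2 in the frame of table_edge between 0.01 and 0.02 m and y of leg2 in the frame of table_edge between -0.05 and 0.05 m and x of leg2 in the frame of table_edge between -0.05 and 0.11 m and z of leg3 in the frame of table_edge between 0.01 and 0.02 m and y of leg3 in the frame of table_edge between -0.05 and 0.05 m and x of leg3 in the frame of table_edge between -0.05 and 0.11 m), for 0.2 s.
At the end, for the whole second after the job is handed in: Rest within 4 mm of its stop, knob past 1.1 rad, plate flush within 2 mm; each leg flat on the plates at rest, middle within 50 mm of the join and -50 to +110 mm along it, within 0.25 rad of square; bar in its notches (20 mm along, 6 mm in height, 0.12 rad) (all of step 3 and all of step 4 and horizontal distance between bar and rack_seat below 0.02 m and z of bar in the frame of rack_seat between -0.006 and 0.006 m and angle between the x axis of bar and the x axis of rack_seat, either way round below 0.12 rad and linear speed of bar below 0.02 m/s); the robot touches nothing.
It fails at once if sand block moved more than 50 mm (distance of sand_block from where it was at the start of the episode above 0.05 m).
It fails at once if disc pack moved more than 50 mm (distance of disc_pack from where it was at the start of the episode above 0.05 m).
It fails at once if oil bottle moved more than 50 mm (distance of oil_bottle from where it was at the start of the episode above 0.05 m).
It fails at once if offcut moved more than 50 mm (distance of offcut from where it was at the start of the episode above 0.05 m).
It fails at once if the collar pushed with the fingers (more than 6 N) (contact force between the fingers and collar above 6 N).
Of leg1, leg2, leg3 only 2 to 3 are there at a start; the rules pass over those that are not, and their reading is None.
At some moment in a run one of leg1, leg2, leg3 may be knocked a few centimetres aside while the robot is not near it.
Once in a run the grip may slacken for a moment while it holds something.
It also fails if it takes over 210 s, if anything falls off the work surface, if the arm or the gripper's body presses on something with over 40 N, if the wrist force passes 120 N, or if a joint passes its speed limit or range.

## Working session

There is one attempt and no reset: what is moved stays moved. The work goes in short steps, Python scripts to look and compute and a tool call to move; the robot and the scene stay as the last step left them, time stands still between calls to the robot, and variables do not carry over. Pictures are saved under pics/ and viewed, at most 14 in all, crops included, and the job is handed in when it is done.

Besides the shell and the picture viewer there is one more tool, called after "Call:" by a JSON object that holds its "fn" and its "kwargs". move_arm: Moves the arm, as the interface text tells. Its arguments: {"type":"object","properties":{"steps":{"type":"array"}},"required":["steps"]}

```bash
mkdir -p pics; ls; cat > h.py <<'E'
import numpy as np, cv2
from bench import *
def cam(n):
    c=camera_model(n); R=cv2.Rodrigues(np.array(c["rvec"],float))[0]; return c,R,np.array(c["tvec"],float).ravel()
def px2w(n,uv,depth=None,z=None,C=None):
    c,R,t=C or cam(n); r=np.array([(uv[0]-c["cx"])/c["fx"],(uv[1]-c["cy"])/c["fy"],1.])
    o=-R.T@t; d=R.T@r
    return o+d*(depth if z is None else (z-o[2])/d[2])
def w2px(n,p,C=None):
    c,R,t=C or cam(n); q=R@np.array(p)+t; return np.array([c["fx"]*q[0]/q[2]+c["cx"],c["fy"]*q[1]/q[2]+c["cy"]])
def save(n,name):
    im,d=snapshot(n); cv2.imwrite(f"pics/{name}.png",im[:,:,::-1]); return im,d
def cloud(n,d,C=None):
    c,R,t=C or cam(n); v,u=np.mgrid[:d.shape[0],:d.shape[1]]
    p=np.stack([(u-c["cx"])/c["fx"]*d,(v-c["cy"])/c["fy"]*d,d],-1)
    return (p-t)@R
E
python3 - <<'E'
from h import *
np.set_printoptions(precision=4,suppress=True)
for n in("top","side"):
    im,d=save(n,n+"0"); np.savez(f"/tmp/{n}0.npz",im=im,d=d)
    c,R,t=cam(n);print(n,-R.T@t,R[2],c["fx"])
    for k in("table_edge","rest_edge","knob_grip","collar","bar","rack_seat","leg1"):
        z=dict(table_edge=.15,rest_edge=.142,knob_grip=.051,collar=.08,bar=.045,rack_seat=.045,leg1=.015)[k]
        for s in spot_point(n,k)[:5]: print(k,round(s["score"],2),np.array(s["uv"]),px2w(n,s["uv"],z=z))
print(get_obs())
E
```

```text
pics
top [ 0.4071 -0.1963  1.1275] [ 0.1556  0.0017 -0.9878] 443.7465786578456
table_edge 0.68 [101.2 196.1] [0.5886 0.1954 0.15  ]
rest_edge 0.6 [136.4 199.2] [0.5829 0.1187 0.142 ]
knob_grip 0.64 [237.  211.1] [ 0.5695 -0.1007  0.051 ]
bar 0.72 [223.6 264.2] [ 0.4403 -0.0695  0.045 ]
bar 0.45 [367.6 180.4] [ 0.6478 -0.4248  0.045 ]
leg1 0.89 [374.8 244.2] [ 0.491  -0.4439  0.015 ]
leg1 0.87 [333.1 228.7] [ 0.5301 -0.3402  0.015 ]
leg1 0.83 [439.9 253. ] [ 0.4691 -0.6056  0.015 ]
side [ 0.3556 -0.8138  0.6456] [ 0.2596  0.7335 -0.6282] 379.88994068003245
table_edge 0.71 [244.7 120.4] [0.5892 0.1924 0.15  ]
rest_edge 0.55 [247.1 135.2] [0.575 0.117 0.142]
knob_grip 0.48 [268.  207.2] [ 0.5627 -0.099   0.051 ]
collar 0.96 [256.3 164.2] [0.5809 0.0594 0.08  ]
bar 0.76 [211.4 211.7] [ 0.4268 -0.0591  0.045 ]
bar 0.74 [173.4 180. ] [0.3549 0.1167 0.045 ]
rack_seat 0.94 [216.6 211.3] [ 0.4393 -0.0621  0.045 ]
leg1 0.91 [288.3 334. ] [ 0.494  -0.4314  0.015 ]
leg1 0.56 [360.2 266.1] [ 0.7027 -0.3269  0.015 ]
leg1 0.55 [289.1 292.7] [ 0.5291 -0.3412  0.015 ]
{'time': 0.8, 'joint_positions': array([-1.3391,  0.0872,  1.3707,  0.    ,  1.6836, -0.1031]), 'qvel': array([-0.0006,  0.0017,  0.0007,  0.0018,  0.0004,  0.    ]), 'joint_torque': array([ -0.0007, -33.9991, -30.2578,   0.0716,   0.0235,  -0.    ]), 'tool_pos': array([ 0.1807, -0.5195,  0.2195]), 'ee_rot': array([3.1414, 0.    , 0.3348]), 'wrist_force': array([0.1189, 0.4492, 0.553 ]), 'wrist_torque': array([-0.0126, -0.0151,  0.0006]), 'finger_force': 0.0, 'width': 0.09388095575990825}
```

View pics/top0.png

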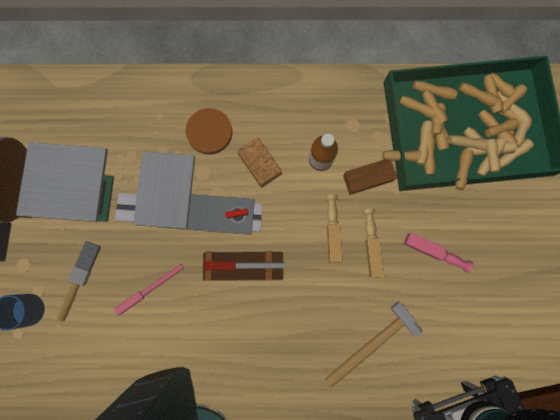

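View pics/side0.png

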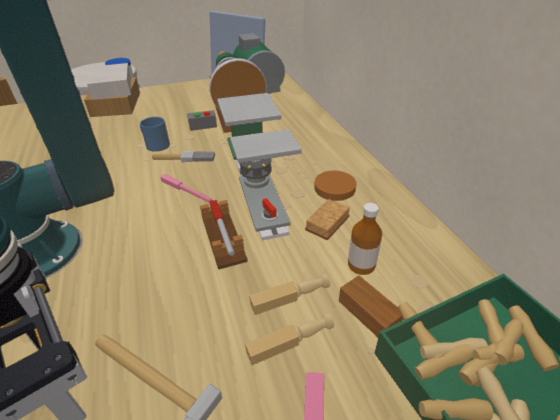

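The top view shows two wooden legs at (333,229) and (375,244), with a pink decoy at (440,253). The steel bar lies in its rack at (224,264), tip toward −y, and the pink bar at (150,290) is a decoy. The rest's plate is at (165,190), the fixed table at (62,182) and the red knob at (237,213). The side view shows the collar at (256,167) under the plate.

```bash
python3 - <<'E'
from h import *
np.set_printoptions(precision=4,suppress=True)
D=np.load("/tmp/top0.npz");im,d=D["im"],D["d"]
P=cloud("top",d); rgb=im.astype(int)
def rect(m,name):
    n,l,st,_=cv2.connectedComponentsWithStats(m.astype(np.uint8)); 
    i=1+np.argmax(st[1:,4]); q=P[l==i]; r=cv2.minAreaRect((q[:,:2]*1000).astype(np.float32))
    print(name,st[i],"z",np.median(q[:,2]),"std",q[:,2].std(),"rect",r); return q
v,u=np.mgrid[:420,:560]
z=P[...,2]
print("bench z",np.median(z[100:300,200:350]))
ft=rect((z>.12)&(z<.17)&(u<115)&(u>10)&(v>130)&(v<240)&(P[...,1]<.40),"table")
rt=rect((z>.12)&(z<.17)&(u>120)&(u<210)&(v>130)&(v<240),"rest")
for nm,q in(("t",ft),("r",rt)):
    A=np.c_[q[:,:2]-q[:,:2].mean(0),np.ones(len(q))];print(nm,np.linalg.lstsq(A,q[:,2],rcond=None)[0])
red=(rgb[...,0]>120)&(rgb[...,1]<60)&(rgb[...,2]<60)
kn=rect(red&(u>222)&(u<255)&(v>200)&(v<225),"knob")
bg=rect(red&(u>195)&(u<245)&(v>250)&(v<280),"bargrip")
sh=rect((u>232)&(u<290)&(v>250)&(v<280)&(z>.04)&(abs(rgb[...,0]-rgb[...,2])<40)&(rgb[...,0]>70),"shaft")
wood=(z>.012)&(z<.05)
rect(wood&(u>322)&(u<350)&(v>190)&(v<268),"legA")
rect(wood&(u>360)&(u<388)&(v>203)&(v<282),"legB")
# block ends
E
```

```text
bench z 0.0009582333496240536
table [  11  139   97   83 6763] z 0.14921534782799345 std 0.0050455473085815866 rect ((619.1830444335938, 296.73095703125), (200.25379943847656, 180.6802215576172), 85.72885131835938)
rest [ 134  152   61   77 3975] z 0.1436240983809512 std 0.0020706206093670868 rect ((605.7139282226562, 57.1055908203125), (121.1314926147461, 170.30984497070312), 85.60626220703125)
t [ 0.0081 -0.0137  0.1486]
r [0.0021 0.0033 0.1435]
knob [225 209  22   9 109] z 0.06278764503067538 std 0.002018645623141103 rect ((563.2479858398438, -98.47676849365234), (13.553874015808105, 52.64327621459961), 8.943807601928711)
bargrip [225 266   6   3   7] z 0.0551681727997848 std 0.0011304662005182339 rect ((431.75921630859375, -79.78416442871094), (12.102429389953613, 4.226179122924805), 63.733238220214844)
shaft [235 263  51   6 304] z 0.05024665489411954 std 0.06175263880605204 rect ((425.1611633300781, -157.89376831054688), (36.194759368896484, 120.7975845336914), 0.11705135554075241)
legA [326 195  17  68 774] z 0.02861059034353259 std 0.004144716662307917 rect ((530.6762084960938, -340.6048278808594), (169.71226501464844, 30.941118240356445), 1.7010947465896606)
legB [363 209  21  69 815] z 0.028453513516728483 std 0.004529201329217286 rect ((494.77618408203125, -437.2403259277344), (169.5644989013672, 31.507293701171875), 5.458256721496582)
```

Call:
{"fn": "move_arm", "kwargs": {"steps": [0, 0, 1.391, 0.382, 0.42, -0.06, 1, 0, 0, 1.391, 0.382, 0.42, -0.06, 1, 0, 0, 1.391, 0.382, 0.42, -0.06, 1, 0, 0, 1.391, 0.382, 0.42, -0.06, 1, 0, 0, 1.391, 0.382, 0.42, -0.06, 1, 0, 0, 1.391, 0.382, 0.42, -0.06, 1, 0, 0, 1.391, 0.382, 0.42, -0.06, 1, 0, 0, 1.391, 0.382, 0.42, -0.06, 1, 0, 0, 1.391, 0.382, 0.42, -0.06, 1, 0, 0, 1.391, 0.382, 0.42, -0.06, 1, 0, 0, 1.391, 0.382, 0.42, -0.06, 1, 0, 0, 1.391, 0.382, 0.42, -0.06, 1]}}

```text
time: 2.0
tool_pos: [0.5645, -0.0958, 0.1586]
ee_rot: [3.141, -0.002, 1.73]
wrist_force: [0.3, -1.4, -0.4]
width: 0.0939
finger_force: 0.0
```

```bash
python3 - <<'E'
from h import *
np.set_printoptions(precision=4,suppress=True)
o=get_obs();print(o["tool_pos"],o["ee_rot"])
im,d=save("wrist","w1");P=cloud("wrist",d);r=im.astype(int)
m=(r[...,0]>110)&(r[...,1]<70)&(r[...,2]<70)&(P[...,2]>.045)&(P[...,1]<-0.05)&(P[...,0]>.5)
q=P[m];print(len(q),np.median(q[:,2]),cv2.minAreaRect((q[:,:2]*1000).astype(np.float32)))
E
```

```text
[ 0.5645 -0.0958  0.1586] [ 3.1415 -0.0015  1.7298]
1142 0.06393651424841498 ((565.283447265625, -96.76258850097656), (13.35500717163086, 54.609317779541016), 10.611015319824219)
```

View pics/w1.png

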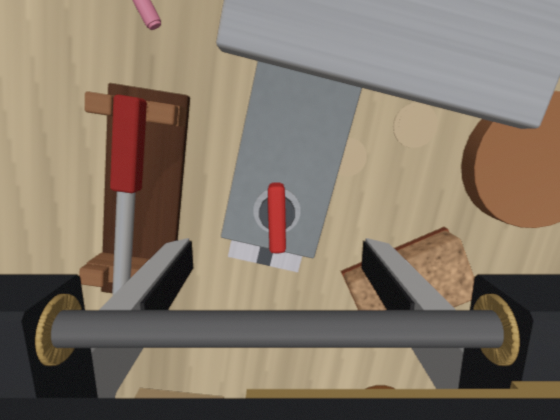

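The wrist view shows the red wing at (277,218), centred between the fingers, and the rack with the steel bar at (125,190).

Call:
{"fn": "move_arm", "kwargs": {"steps": [0, 0, 0.015, 0.002, 0.001, -0.05, 1, 0, 0, 0.015, 0.002, 0.001, -0.101, 1, 0, 0, 0.015, 0.002, 0.001, -0.101, 1, 0, 0, 0.015, 0.002, 0.001, -0.101, 0, 0, 0, 0.015, 0.002, 0.001, -0.101, 0, 0, 0, 0.015, 0.002, 0.001, -0.101, 0, 0, 0, 0.015, 0.002, 0.001, -0.101, 0, 0, 0, 0.015, 0.002, 0.001, -0.101, 0]}}

```text
time: 2.85
tool_pos: [0.5656, -0.0989, 0.0602]
ee_rot: [3.139, 0.001, 1.741]
wrist_force: [0.4, 1.2, -0.5]
width: 0.0574
finger_force: 0.0
```

Call:
{"fn": "move_arm", "kwargs": {"steps": [0, 0, 0, 0, 0, 0, 0, 0, 0, 0, 0, 0, 0, 0, 0, 0, 0, 0, 0, 0, 0, 0, 0, 0, 0, 0, 0, 0, 0, 0, 0, 0, 0, 0, 0, 0, 0, 0, 0, 0, 0, 0]}}

```text
time: 3.45
tool_pos: [0.5647, -0.0985, 0.0584]
ee_rot: [-3.141, -0.0, 1.741]
wrist_force: [0.1, 0.1, 0.5]
width: 0.0136
finger_force: 30.0
```

Call:
{"fn": "move_arm", "kwargs": {"steps": [0, 0, 0.13, 0, 0, 0, 0, 0, 0, 0.26, 0, 0, 0, 0, 0, 0, 0.39, 0, 0, 0, 0, 0, 0, 0.52, 0, 0, 0, 0, 0, 0, 0.65, 0, 0, 0, 0, 0, 0, 0.78, 0, 0, 0, 0, 0, 0, 0.91, 0, 0, 0, 0, 0, 0, 1.04, 0, 0, 0, 0, 0, 0, 1.17, 0, 0, 0, 0, 0, 0, 1.17, 0, 0, 0, 0, 0, 0, 1.17, 0, 0, 0, 0]}}

```text
time: 4.55
tool_pos: [0.5646, -0.0986, 0.0583]
ee_rot: [-3.141, -0.0, 2.909]
wrist_force: [-0.4, -0.3, -1.4]
width: 0.0136
finger_force: 30.0
```

```bash
python3 - <<'E'
from h import *
np.set_printoptions(precision=4,suppress=True)
o=get_obs();print(o["tool_pos"],o["ee_rot"],o["wrist_torque"],o["width"])
im,d=save("wrist","w2")
E
```

```text
[ 0.5646 -0.0986  0.0583] [-3.1414 -0.0004  2.9087] [-0.018  -0.1828  0.248 ] 0.01355453433996687
```

View pics/w2.png

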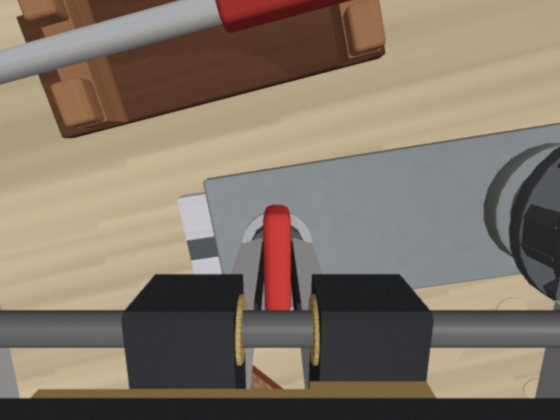

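The wing at (277,258) turned with the fingers, so the clamp should be free. Next I drag the rest in.

Call:
{"fn": "move_arm", "kwargs": {"steps": [0, 0, 0, 0.001, 0.012, 0, 0, 0, 0, 0, 0.002, 0.025, 0, 0, 0, 0, 0, 0.003, 0.038, 0, 0, 0, 0, 0, 0.004, 0.05, 0, 0, 0, 0, 0, 0.005, 0.06, 0, 0, 0, 0, 0, 0.005, 0.068, 0, 0, 0, 0, 0, 0.006, 0.073, 0, 0, 0, 0, 0, 0.006, 0.073, 0, 0, 0, 0, 0, 0.006, 0.073, 0, 0]}}

```text
time: 5.5
tool_pos: [0.5704, -0.0237, 0.0583]
ee_rot: [3.138, -0.002, 2.911]
wrist_force: [-2.0, 3.9, -1.7]
width: 0.0137
finger_force: 30.0
```

Call:
{"fn": "move_arm", "kwargs": {"steps": [0, 0, 0, 0, 0.002, 0, 0, 0, 0, 0, 0, 0.004, 0, 0, 0, 0, 0, 0, 0.006, 0, 0, 0, 0, 0, 0, 0.006, 0, 0, 0, 0, 0, 0, 0.006, 0, 0]}}

```text
time: 6.0
tool_pos: [0.5706, -0.0197, 0.0583]
ee_rot: [3.142, -0.0, 2.91]
wrist_force: [-1.4, -2.0, -2.8]
width: 0.0141
finger_force: 3.0
```

Call:
{"fn": "move_arm", "kwargs": {"steps": [0, 0, 0, 0, 0.001, 0, 0, 0, 0, 0, 0, 0.002, 0, 0, 0, 0, 0, 0, 0.003, 0, 0, 0, 0, 0, 0, 0.003, 0, 0, 0, 0, 0, 0, 0.003, 0, 0, 0, 0, 0, 0, 0.003, 0, 0]}}

```text
time: 6.6
tool_pos: [0.5707, -0.0193, 0.0583]
ee_rot: [-3.137, 0.001, 2.91]
wrist_force: [-1.4, -9.5, -3.4]
width: 0.0137
finger_force: 30.0
```

```bash
cat > plates.py <<'E'
from h import *
np.set_printoptions(precision=4,suppress=True)
def plates():
    im,d=snapshot("top");P=cloud("top",d)
    y=np.array([.0766,.997]);x=np.array([.997,-.0766]);o=np.array([.5884,.195])
    q=P-np.r_[o,0]; X=q[...,:2]@x;Y=q[...,:2]@y;Z=P[...,2]
    g=(X>-.045)&(X<.105)&(Z>.12)&(Z<.165)
    for X0 in(-.04,-.01,.02,.05,.08):
        s=g&(abs(X-X0)<.012); print(X0,"table z",np.median(Z[s&(Y>.03)&(Y<.15)]),"rest z",np.median(Z[s&(Y<-.03)&(Y>-.09)]) if (s&(Y<-.03)&(Y>-.09)).any() else None)
    r=Y[g&(abs(X)<.04)&(Y<-.09)]; print("rest outer edge Y",r.min() if len(r) else None)
    return im,P,X,Y
if __name__=="__main__":
    o=get_obs();print(o["tool_pos"],o["wrist_force"],o["finger_force"],o["time"])
    im,P,X,Y=plates(); cv2.imwrite("pics/pl_%d.png"%(o["time"]*100),im[:,:,::-1])
E
python3 plates.py
```

```text
[ 0.5707 -0.0193  0.0583] [-1.4125 -9.5254 -3.4338] 29.999213218688965 6.6
-0.04 table z 0.14950526990283633 rest z 0.1439075797496848
-0.01 table z 0.14944521698743346 rest z 0.14432853377934188
0.02 table z 0.14935993125191255 rest z 0.14332280025527847
0.05 table z 0.1493936420973797 rest z 0.14361812871111948
0.08 table z 0.14934644201030675 rest z 0.14378617653091078
rest outer edge Y -0.2704202208405351
```

The y force of −9.5 N shows the rest is against its stop. Now I tighten the clamp.

Call:
{"fn": "move_arm", "kwargs": {"steps": [0, 0, -0.13, 0, 0, 0, 0, 0, 0, -0.26, 0, 0, 0, 0, 0, 0, -0.39, 0, 0, 0, 0, 0, 0, -0.52, 0, 0, 0, 0, 0, 0, -0.65, 0, 0, 0, 0, 0, 0, -0.78, 0, 0, 0, 0, 0, 0, -0.91, 0, 0, 0, 0, 0, 0, -1.04, 0, 0, 0, 0, 0, 0, -1.14, 0, 0, 0, 0, 0, 0, -1.2, 0, 0, 0, 0, 0, 0, -1.22, 0, 0, 0, 0, 0, 0, -1.22, 0, 0, 0, 0]}}

```text
time: 7.85
tool_pos: [0.5708, -0.0192, 0.0585]
ee_rot: [-3.141, 0.005, 1.69]
wrist_force: [-1.2, -7.9, -3.0]
width: 0.0138
finger_force: 30.1
```

```bash
python3 - <<'E'
from h import *
np.set_printoptions(precision=4,suppress=True)
o=get_obs();print(o["tool_pos"],o["ee_rot"],o["wrist_torque"],o["wrist_force"],o["width"])
im,d=save("wrist","w3")
P=cloud("wrist",d);r=im.astype(int)
m=(r[...,0]>90)&(r[...,1]<60)&(r[...,2]<60)&(P[...,2]>.045)&(P[...,1]>-0.09)&(P[...,0]>.53)
q=P[m];print(len(q),np.median(q[:,2]),cv2.minAreaRect((q[:,:2]*1000).astype(np.float32)))
E
```

```text
[ 0.5708 -0.0192  0.0585] [-3.1411  0.0052  1.6904] [-1.5405  0.1606  0.3499] [-1.1677 -7.9324 -3.0084] 0.013780992374730473
2635 0.0643367311599862 ((567.9072875976562, 1.9701461791992188), (14.281702041625977, 92.50459289550781), 8.419336318969727)
```

Call:
{"fn": "move_arm", "kwargs": {"steps": [0, 0, -0.05, 0, 0, 0, 0, 0, 0, -0.1, 0, 0, 0, 0, 0, 0, -0.12, 0, 0, 0, 0, 0, 0, -0.12, 0, 0, 0, 0]}}

```text
time: 8.3
tool_pos: [0.5707, -0.0189, 0.0585]
ee_rot: [3.142, 0.005, 1.571]
wrist_force: [-1.5, -8.0, -2.7]
width: 0.0146
finger_force: 31.3
```

```bash
python3 - <<'E'
from h import *
np.set_printoptions(precision=4,suppress=True)
o=get_obs();print(o["tool_pos"],o["ee_rot"],o["wrist_torque"],o["wrist_force"],o["width"],o["finger_force"])
E
```

```text
[ 0.5707 -0.0189  0.0585] [3.1416 0.0048 1.5714] [-1.4516  0.1838  0.6188] [-1.534  -8.0074 -2.6572] 0.0146042589597499 31.317189219407737
```

Call:
{"fn": "move_arm", "kwargs": {"steps": [0, 0, 0, 0, 0, 0, 1, 0, 0, 0, 0, 0, 0, 1, 0, 0, 0, 0, 0, 0, 1, 0, 0, 0, 0, 0, 0, 1, 0, 0, 0, 0, 0, 0, 1, 0, 0, 0, 0, 0, 0, 1, 0, 0, 0, 0, 0, 0.06, 1, 0, 0, 0, 0, 0, 0.1, 1, 0, 0, 0, 0, 0, 0.1, 1, 0, 0, 0, 0, 0, 0.1, 1]}}

```text
time: 9.3
tool_pos: [0.5719, -0.0165, 0.1607]
ee_rot: [3.137, 0.0, 1.571]
wrist_force: [-1.0, -0.4, -0.7]
width: 0.0911
finger_force: 0.0
```

```bash
python3 - <<'E'
from h import *
np.set_printoptions(precision=4,suppress=True)
o=get_obs();print(o["tool_pos"],o["ee_rot"])
im,d=save("wrist","w4")
P=cloud("wrist",d);r=im.astype(int)
red=(r[...,0]>110)&(r[...,1]<70)&(r[...,2]<70)
m=red&(P[...,2]>.045)&(P[...,1]>-0.06)&(P[...,1]<.05)&(P[...,0]>.53)
q=P[m];print("knob",len(q),np.median(q[:,2]),cv2.minAreaRect((q[:,:2]*1000).astype(np.float32)))
for n in("wrist","top"):
    if n=="top": im,d=snapshot("top");P=cloud("top",d);r=im.astype(int);red=(r[...,0]>90)&(r[...,1]<50)&(r[...,2]<50)
    if n=="wrist": C=P
    m=red&(P[...,0]<.48)&(P[...,0]>.39)&(P[...,1]>-.17)&(P[...,1]<.02)&(P[...,2]>.03)
    q=P[m];print(n,"grip",len(q),np.median(q[:,2]) if len(q) else 0,cv2.minAreaRect((q[:,:2]*1000).astype(np.float32)))
    g=(np.ptp(r,axis=2)<45)&(r[...,0]>60)&(P[...,0]<.46)&(P[...,0]>.40)&(P[...,1]>-.24)&(P[...,1]<-.08)&(P[...,2]>.038)&(P[...,2]<.062)
    q=P[g];print(n,"shaft",len(q),cv2.minAreaRect((q[:,:2]*1000).astype(np.float32)))
    if len(q): print(cv2.fitLine(q[:,:2].astype(np.float32),cv2.DIST_HUBER,0,.01,.01).ravel())
E
```

```text
[ 0.5719 -0.0165  0.1607] [3.1369 0.0005 1.5709]
knob 1106 0.06213264656202237 ((569.07275390625, -19.215444564819336), (13.266144752502441, 55.395023345947266), 5.786673545837402)
wrist grip 1518 0.054019303171590524 ((436.1566162109375, -56.945926666259766), (18.968067169189453, 69.3302993774414), 0.5108051896095276)
wrist shaft 499 ((436.32196044921875, -148.85980224609375), (14.230840682983398, 111.68993377685547), 2.225980281829834)
[ 0.0549  0.9985  0.4405 -0.1796]
top grip 237 0.05457303039288494 ((437.0009460449219, -60.76564407348633), (16.860414505004883, 69.9602279663086), 0.03582483157515526)
top shaft 302 ((438.4188232421875, -157.88446044921875), (14.678359985351562, 120.38365173339844), 0.030152665451169014)
[ 0.0181 -0.9998  0.4373 -0.154 ]
```

View pics/w4.png

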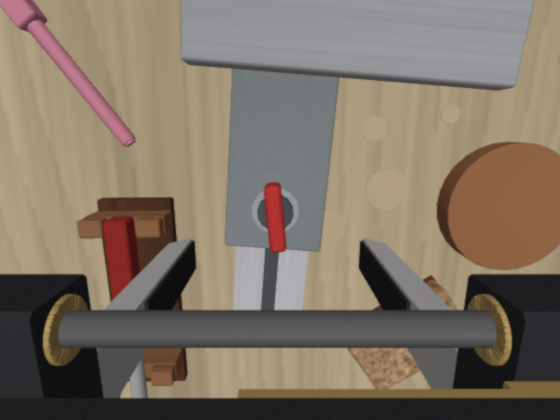

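The wing at (277,218) now stands about 4° tighter than at the start, so the clamp is tight. The bar's origin is near (0.437, −0.068). Next I read the collar's hole phase from the side camera.

```bash
python3 - <<'E'
from h import *
np.set_printoptions(precision=3,suppress=True)
im,d=snapshot("side"); C=cam("side"); P=cloud("side",d,C)
s=spot_point("side","collar");print([(x["score"],px2w("side",x["uv"],z=.08)) for x in s[:2]])
u,v=w2px("side",[.582,.139,.09]).astype(int);print(u,v)
c=im[v-45:v+45,u-60:u+60,::-1]; cv2.imwrite("pics/col1.png",cv2.resize(c,None,fx=6,fy=6,interpolation=cv2.INTER_CUBIC))
h=cv2.cvtColor(im,cv2.COLOR_RGB2HSV)
m=(h[...,0]>20)&(h[...,0]<35)&(h[...,1]>110)&(h[...,2]>90); m[:v-40]=0;m[v+40:]=0;m[:,:u-50]=0;m[:,u+50:]=0
n,l,st,ce=cv2.connectedComponentsWithStats(m.astype(np.uint8))
for i in range(1,n):
    w=px2w("side",ce[i],z=.098);dd=w[:2]-[.582,.139];print(st[i,4],ce[i],w,"dep",np.median(P[l==i],axis=0),np.hypot(*dd),np.degrees(np.arctan2(dd[1],dd[0]))%360)
E
```

```text
[(0.69, array([0.588, 0.131, 0.08 ]))]
248 147
1 [270. 107.] [0.722 0.366 0.098] dep [ 0.607 -0.004  0.27 ] 0.26711925431632544 58.377040020588844
1 [274. 113.] [0.72  0.316 0.098] dep [0.619 0.005 0.249] 0.2244809266576226 52.1701183255187
1 [245. 117.] [0.621 0.322 0.098] dep [ 0.538 -0.035  0.27 ] 0.1868930563953991 77.90157584431466
1 [249. 117.] [0.633 0.317 0.098] dep [ 0.547 -0.034  0.268] 0.1853057126474428 73.88261344033646
1 [254. 116.] [0.651 0.318 0.098] dep [ 0.558 -0.036  0.269] 0.19209654156057757 68.99023233443576
1 [236. 120.] [0.588 0.311 0.098] dep [ 0.517 -0.033  0.266] 0.17195998034727664 87.96156886202223
1 [238. 120.] [0.594 0.309 0.098] dep [ 0.521 -0.037  0.267] 0.1699602343381895 85.8922469907488
3 [263. 144.] [0.623 0.13  0.098] dep [0.623 0.13  0.098] 0.04217857847849341 347.52818896495273
6 [243.167 151.833] [0.558 0.107 0.098] dep [0.558 0.107 0.097] 0.04010980032024253 232.41884862127048
4 [257.25 150.25] [0.597 0.101 0.098] dep [0.598 0.102 0.098] 0.0404868681617242 292.13696182158833
```

View pics/col1.png

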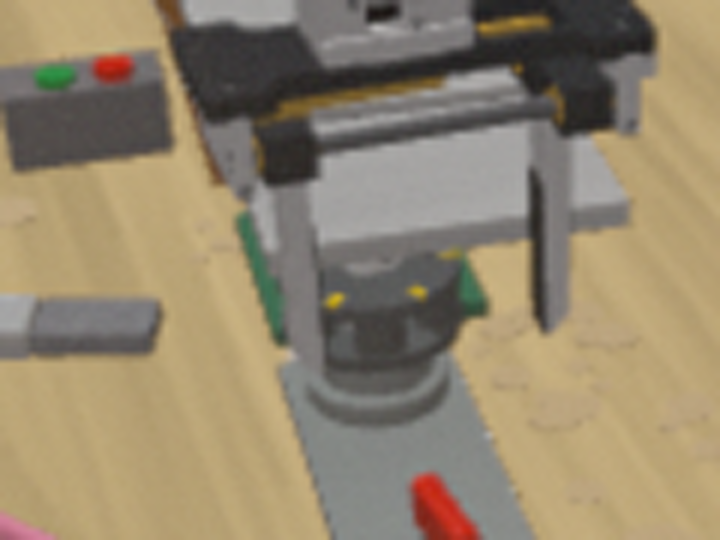

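Call:
{"fn": "move_arm", "kwargs": {"steps": [0, 0, 0.015, -0.134, -0.056, 0, 1, 0, 0, 0.015, -0.134, -0.056, 0, 1, 0, 0, 0.015, -0.134, -0.056, 0, 1, 0, 0, 0.015, -0.134, -0.056, 0, 1, 0, 0, 0.015, -0.134, -0.056, -0.05, 1, 0, 0, 0.015, -0.134, -0.056, -0.09, 1, 0, 0, 0.015, -0.134, -0.056, -0.112, 1, 0, 0, 0.015, -0.134, -0.056, -0.112, 1, 0, 0, 0.015, -0.134, -0.056, -0.112, 0, 0, 0, 0.015, -0.134, -0.056, -0.112, 0, 0, 0, 0.015, -0.134, -0.056, -0.112, 0, 0, 0, 0.015, -0.134, -0.056, -0.112, 0]}}

```text
time: 10.7
tool_pos: [0.4378, -0.0727, 0.0479]
ee_rot: [3.139, 0.001, 1.586]
wrist_force: [0.1, -0.2, 0.7]
width: 0.0655
finger_force: 0.0
```

Call:
{"fn": "move_arm", "kwargs": {"steps": [0, 0, 0, 0, 0, 0, 0, 0, 0, 0, 0, 0, 0, 0, 0, 0, 0, 0, 0, 0, 0, 0, 0, 0, 0, 0, 0, 0, 0, 0, 0, 0, 0, 0, 0, 0, 0, 0, 0, 0, 0, 0, 0, 0, 0, 0, 0, 0, 0]}}

```text
time: 11.4
tool_pos: [0.4369, -0.0724, 0.0465]
ee_rot: [3.141, -0.0, 1.586]
wrist_force: [0.6, 0.3, -0.5]
width: 0.02
finger_force: 30.0
```

```bash
python3 - <<'E'
from h import *
np.set_printoptions(precision=4,suppress=True)
o=get_obs();print(o["tool_pos"],o["ee_rot"],o["width"],o["finger_force"],o["wrist_force"])
im,d=save("side","s3"); C=cam("side"); P=cloud("side",d,C)
u,v=w2px("side",[.582,.139,.09]).astype(int)
c=im[v-20:v+30,u-35:u+35,::-1]; cv2.imwrite("pics/col2.png",cv2.resize(c,None,fx=10,fy=10,interpolation=cv2.INTER_CUBIC))
h=cv2.cvtColor(im,cv2.COLOR_RGB2HSV)
m=(h[...,0]>18)&(h[...,0]<38)&(h[...,1]>100)&(h[...,2]>80)&(abs(P[...,2]-.098)<.006)&(np.hypot(P[...,0]-.582,P[...,1]-.139)<.055)
n,l,st,ce=cv2.connectedComponentsWithStats(m.astype(np.uint8))
for i in range(1,n):
    w=px2w("side",ce[i],z=.098);dd=w[:2]-[.582,.139];print(st[i,4],ce[i],w,np.hypot(*dd),np.degrees(np.arctan2(dd[1],dd[0]))%360)
# circle fit of collar rim, z in .065-.072 & .09-.096
R=(P[...,2]>.064)&(P[...,2]<.096)&(np.hypot(P[...,0]-.582,P[...,1]-.139)<.058)
q=P[R]
from scipy.optimize import least_squares
o_=q[(q[:,2]<.069)|(q[:,2]>.091)]
f=least_squares(lambda a:np.hypot(o_[:,0]-a[0],o_[:,1]-a[1])-.045,[.582,.139],loss="soft_l1",f_scale=.002);print("axis",f.x,len(o_))
dd=q[:,:2]-f.x; a=np.degrees(np.arctan2(dd[:,1],dd[:,0]))%360; r=np.hypot(*dd.T); mid=(q[:,2]>.073)&(q[:,2]<.087)
for b in range(170,360,6):
    k=mid&(a>=b)&(a<b+6)
    if k.any(): print(b,k.sum(),np.median(r[k]).round(4),r[k].min().round(4))
E
```

```text
[ 0.4369 -0.0724  0.0465] [ 3.1412 -0.0001  1.5859] 0.020043469698352852 30.000133216381073 [ 0.6269  0.2906 -0.5065]
3 [263. 144.] [0.6232 0.1299 0.098 ] 0.04217857847849341 347.52818896495273
6 [243.1667 151.8333] [0.5575 0.1072 0.098 ] 0.04010980032024253 232.41884862127048
5 [257.2 150.4] [0.5969 0.1007 0.098 ] 0.0410486744443707 291.2589633317639
axis [0.5844 0.1417] 106
188 1 0.0447 0.0447
194 5 0.0452 0.0429
200 2 0.0444 0.0439
206 4 0.0446 0.0435
212 8 0.0423 0.0338
218 3 0.0323 0.0317
242 4 0.0435 0.0434
248 8 0.0452 0.0438
254 7 0.0461 0.0437
260 6 0.0463 0.043
266 8 0.0454 0.0439
272 5 0.0448 0.0427
296 2 0.042 0.0374
302 15 0.0397 0.0274
308 3 0.0441 0.0436
314 3 0.0443 0.0442
320 1 0.0445 0.0445
326 3 0.044 0.0439
```

View pics/col2.png

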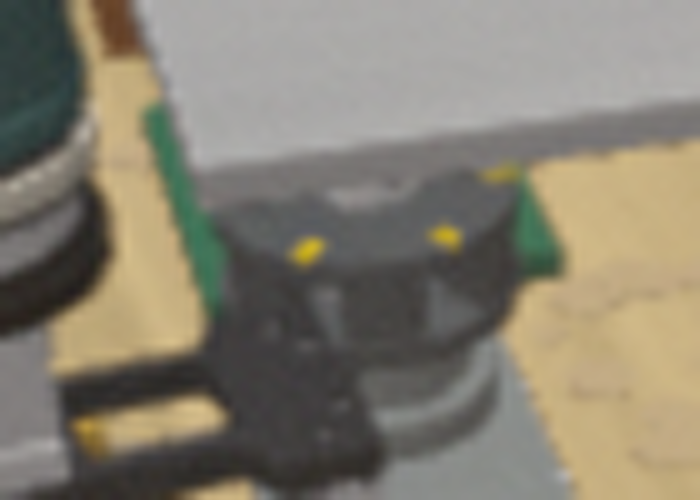

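The side crop shows the yellow marks at (307,250), (445,237) and (500,175), with the hole mouths below them. Collar axis is about (0.583, 0.140), with holes at about 230°, 290° and 170°. The bar is gripped, so I lift it and turn it round toward the 230° hole.

Call:
{"fn": "move_arm", "kwargs": {"steps": [0, 0, 0, 0, 0, 0.02, 0, 0, 0, 0, 0, 0, 0.05, 0, 0, 0, 0, -0.01, 0.01, 0.06, 0, 0, 0, 0.15, -0.03, 0.02, 0.06, 0, 0, 0, 0.3, -0.03, 0.02, 0.06, 0, 0, 0, 0.45, -0.03, 0.02, 0.06, 0, 0, 0, 0.6, -0.03, 0.02, 0.06, 0, 0, 0, 0.75, -0.03, 0.02, 0.06, 0, 0, 0, 0.9, -0.03, 0.02, 0.06, 0, 0, 0, 1.05, -0.03, 0.02, 0.06, 0, 0, 0, 1.2, -0.03, 0.02, 0.06, 0, 0, 0, 1.35, -0.03, 0.02, 0.06, 0]}}

```text
time: 12.65
tool_pos: [0.4058, -0.0523, 0.1055]
ee_rot: [3.141, -0.003, 2.942]
wrist_force: [-0.3, 0.5, -3.4]
width: 0.0196
finger_force: 30.0
```

Call:
{"fn": "move_arm", "kwargs": {"steps": [0, 0, 0.15, 0, 0, 0, 0, 0, 0, 0.3, 0, 0, 0, 0, 0, 0, 0.45, 0, 0, 0, 0, 0, 0, 0.6, 0, 0, 0, 0, 0, 0, 0.75, 0, 0, 0, 0, 0, 0, 0.9, 0, 0, 0, 0, 0, 0, 1.05, 0, 0, 0, 0, 0, 0, 1.079, 0, 0, 0, 0, 0, 0, 1.079, 0.02, 0.02, -0.01, 0, 0, 0, 1.079, 0.048, 0.04, -0.025, 0, 0, 0, 1.079, 0.048, 0.04, -0.025, 0, 0, 0, 1.079, 0.048, 0.04, -0.025, 0]}}

```text
time: 13.85
tool_pos: [0.4546, -0.0059, 0.0803]
ee_rot: [-3.14, -0.009, -2.277]
wrist_force: [-0.6, -0.0, -2.7]
width: 0.0198
finger_force: 30.0
```

```bash
cat > look.py <<'E'
from h import *
import sys
np.set_printoptions(precision=4,suppress=True)
o=get_obs();print(o["time"],o["tool_pos"],o["ee_rot"],o["width"],o["finger_force"],o["joint_positions"])
im,d=save("side",sys.argv[1]); C=cam("side"); P=cloud("side",d,C); r=im.astype(int)
u,v=w2px("side",[.55,.10,.09]).astype(int)
c=im[v-40:v+50,u-60:u+60,::-1]; cv2.imwrite(f"pics/{sys.argv[1]}c.png",cv2.resize(c,None,fx=6,fy=6,interpolation=cv2.INTER_CUBIC))
# bar shaft points: near tool height, along tool x
t=o["tool_pos"];yaw=o["ee_rot"][2]+np.pi;ax=np.array([np.cos(yaw),np.sin(yaw)]);nn=np.array([-ax[1],ax[0]])
q=P.reshape(-1,3);a=(q[:,:2]-t[:2])@ax;b=(q[:,:2]-t[:2])@nn
k=(a>.035)&(a<.16)&(abs(b)<.02)&(abs(q[:,2]-t[2])<.02)
q,a,b=q[k],a[k],b[k];print(len(q),"tip a",np.sort(a)[-3:] if len(a) else 0)
for s in np.arange(.035,.16,.015):
    m=(a>=s)&(a<s+.015)
    if m.any():print(round(s,3),m.sum(),"lat",np.median(b[m]).round(4),b[m].min().round(4),b[m].max().round(4),"zmax",q[m,2].max().round(4))
E
python3 look.py s4
```

```text
13.85 [ 0.4546 -0.0059  0.0803] [-3.1401 -0.009  -2.2768] 0.019830254131981823 29.998758137226105 [-0.1315 -0.0508  1.7922 -0.0085  1.4039 -2.5657]
80 tip a [0.1549 0.1557 0.1563]
0.035 14 lat -0.0056 -0.0082 0.0005 zmax 0.0855
0.05 22 lat -0.0047 -0.0088 0.003 zmax 0.0859
0.065 20 lat -0.0047 -0.0088 0.0015 zmax 0.0852
0.08 7 lat -0.0004 -0.007 0.0026 zmax 0.0848
0.14 15 lat -0.0144 -0.0185 -0.0067 zmax 0.0782
0.155 2 lat -0.0148 -0.0168 -0.0129 zmax 0.0783
```

View pics/s4c.png

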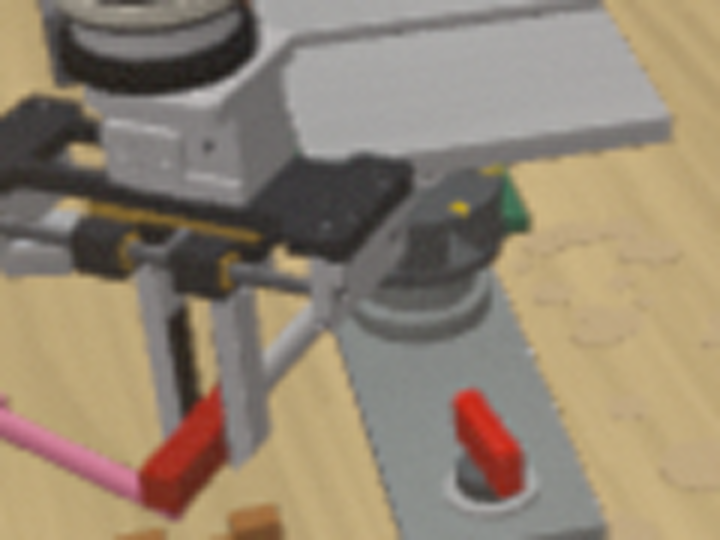

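The side crop shows the bar level in the fingers, pointing at the left hole; its tip is hidden behind the gripper at (330,300). Joint 6 is almost at its limit, so I back the turn off slightly and insert with force checks.

Call:
{"fn": "move_arm", "kwargs": {"steps": [0, 0, -0.03, -0.002, 0.004, 0.001, 0, 0, 0, -0.03, -0.002, 0.004, 0.001, 0, 0, 0, -0.03, -0.002, 0.004, 0.001, 0, 0, 0, -0.03, 0.001, 0.008, 0.001, 0, 0, 0, -0.03, 0.004, 0.012, 0.001, 0, 0, 0, -0.03, 0.004, 0.012, 0.001, 0, 0, 0, -0.03, 0.004, 0.012, 0.001, 0]}}

```text
time: 14.6
tool_pos: [0.4604, 0.0065, 0.0827]
ee_rot: [-3.137, -0.005, -2.307]
wrist_force: [0.4, -0.4, -3.1]
width: 0.0196
finger_force: 30.0
```

```bash
cat > st.py <<'E'
from h import *
np.set_printoptions(precision=4,suppress=True)
o=get_obs()
t=o["tool_pos"];R=t[:2]-[.583,.1403];y=o["ee_rot"][2]+np.pi
print(o["time"],t,o["ee_rot"],"F",o["wrist_force"],"T",o["wrist_torque"],"q6",o["joint_positions"][5],"w",o["width"])
tip=t[:2]+.1456*np.array([np.cos(y),np.sin(y)])-[.583,.1403]
print("TCP r",np.hypot(*R),"phi",np.degrees(np.arctan2(R[1],R[0]))%360,"bardir+180",np.degrees(y)%360+180,"tip r",np.hypot(*tip),"tip phi",np.degrees(np.arctan2(tip[1],tip[0]))%360)
E
python3 st.py
```

```text
14.6 [0.4604 0.0065 0.0827] [-3.1365 -0.0052 -2.3068] F [ 0.3973 -0.3545 -3.1256] T [ 0.0256 -0.3602 -0.1534] q6 -2.508363827307165 w 0.019638978942050182
TCP r 0.18151869843019053 phi 227.5089606085883 bardir+180 227.83186828286816 tip r 0.03593038190023059 tip phi 226.20034116606914
```

Call:
{"fn": "move_arm", "kwargs": {"steps": [0, 0, 0, 0.003, 0.003, 0, 0, 0, 0, 0, 0.006, 0.006, 0, 0, 0, 0, 0, 0.009, 0.009, 0, 0, 0, 0, 0, 0.009, 0.009, 0, 0, 0, 0, 0, 0.009, 0.009, 0, 0]}}

```text
time: 15.1
tool_pos: [0.4689, 0.0156, 0.0825]
ee_rot: [-3.137, -0.006, -2.307]
wrist_force: [1.0, -0.2, -3.7]
width: 0.0195
finger_force: 30.0
```

```bash
python3 st.py; python3 look.py s5
```

```text
15.1 [0.4689 0.0156 0.0825] [-3.1374 -0.0058 -2.3066] F [ 1.0339 -0.1618 -3.6773] T [ 0.0343 -0.221  -0.0547] q6 -2.487196644549306 w 0.01947499203238706
TCP r 0.1690416965056858 phi 227.55597608966698 bardir+180 227.84269399183623 tip r 0.02345483900330421 tip phi 225.77584580438696
15.1 [0.4689 0.0156 0.0825] [-3.1374 -0.0058 -2.3066] 0.01947499203238706 30.008702874183655 [-0.0826 -0.0223  1.7601 -0.0073  1.404  -2.4872]
101 tip a [0.1416 0.1533 0.1553]
0.035 14 lat -0.0065 -0.0082 -0.0013 zmax 0.0878
0.05 23 lat -0.0046 -0.009 0.0048 zmax 0.0877
0.065 18 lat -0.0044 -0.0095 0.0031 zmax 0.0862
0.08 8 lat -0.0041 -0.0075 0.0023 zmax 0.0869
0.11 6 lat -0.0056 -0.0122 -0.0028 zmax 0.0694
0.125 29 lat -0.0143 -0.0196 0.0014 zmax 0.085
0.14 2 lat -0.0113 -0.0191 -0.0036 zmax 0.0963
0.155 1 lat -0.0182 -0.0182 -0.0182 zmax 0.0983
```

View pics/s5c.png

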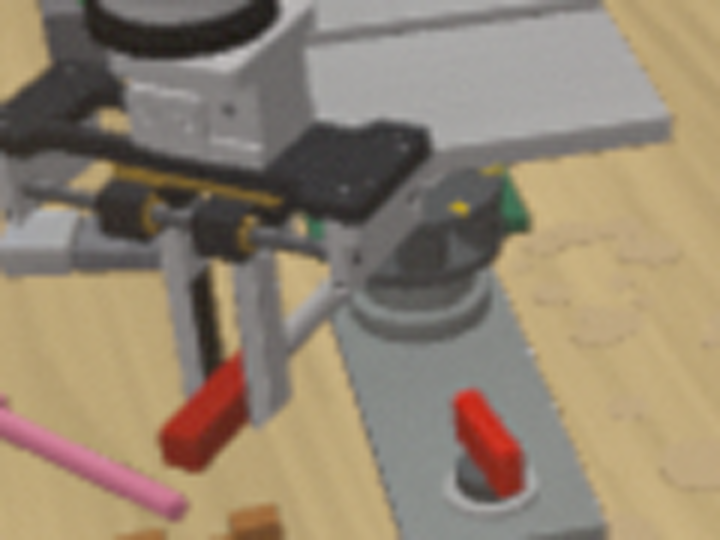

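```bash
cat > arc.py <<'E'
import sys,numpy as np
from h import get_obs
t=get_obs()["tool_pos"];A=np.array([.583,.1403]);R=t[:2]-A
tot,step=float(sys.argv[1]),float(sys.argv[2]); n=int(np.ceil(abs(tot)/step))
for i in range(1,n+1):
    a=np.radians(tot*i/n);M=np.array([[np.cos(a),-np.sin(a)],[np.sin(a),np.cos(a)]]);s=M@R-R
    print(f"0,0,{a:.3f},{s[0]:.4f},{s[1]:.4f},0,0,",end=" ")
E
python3 arc.py -66 6.2
```

```text
0,0,-0.105,-0.0124,0.0126,0,0, 0,0,-0.209,-0.0235,0.0265,0,0, 0,0,-0.314,-0.0330,0.0414,0,0, 0,0,-0.419,-0.0409,0.0572,0,0, 0,0,-0.524,-0.0471,0.0738,0,0, 0,0,-0.628,-0.0516,0.0910,0,0, 0,0,-0.733,-0.0542,0.1085,0,0, 0,0,-0.838,-0.0550,0.1262,0,0, 0,0,-0.942,-0.0540,0.1438,0,0, 0,0,-1.047,-0.0510,0.1613,0,0, 0,0,-1.152,-0.0463,0.1784,0,0,
```

Call:
{"fn": "move_arm", "kwargs": {"steps": [0, 0, -0.105, -0.012, 0.013, 0, 0, 0, 0, -0.21, -0.0235, 0.0265, 0, 0, 0, 0, -0.315, -0.033, 0.0415, 0, 0, 0, 0, -0.42, -0.041, 0.057, 0, 0, 0, 0, -0.42, -0.041, 0.057, 0, 0]}}

```text
time: 15.65
tool_pos: [0.4283, 0.0715, 0.0832]
ee_rot: [-3.133, -0.005, -2.728]
wrist_force: [3.4, -6.2, -3.1]
width: 0.0209
finger_force: 32.5
```

```bash
python3 st.py; python3 plates.py; python3 arc.py -42 6
```

```text
15.65 [0.4283 0.0715 0.0832] [-3.1331 -0.0047 -2.7277] F [ 3.416  -6.1756 -3.0966] T [-1.0735 -0.6605 -0.8346] q6 -1.9410648842526381 w 0.02088698668166096
TCP r 0.169370343871044 phi 203.98402818396426 bardir+180 203.71447674488132 tip r 0.023781821856937023 tip phi 205.63453139146853
[0.4283 0.0715 0.0832] [ 3.416  -6.1756 -3.0966] 32.49324319884181 15.65
-0.04 table z 0.149450283602496 rest z 0.143711877843916
-0.01 table z 0.14940440724956172 rest z 0.14352835752895005
0.02 table z 0.14950667027988584 rest z 0.14361664237006844
0.05 table z 0.1494612485683801 rest z 0.1437007454901172
0.08 table z 0.14943841003142966 rest z 0.14369495838821855
rest outer edge Y -0.11753242275245457
0,0,-0.105,-0.0064,0.0165,0,0, 0,0,-0.209,-0.0111,0.0336,0,0, 0,0,-0.314,-0.0139,0.0511,0,0, 0,0,-0.419,-0.0149,0.0689,0,0, 0,0,-0.524,-0.0141,0.0866,0,0, 0,0,-0.628,-0.0114,0.1041,0,0, 0,0,-0.733,-0.0069,0.1212,0,0,
```

Call:
{"fn": "move_arm", "kwargs": {"steps": [0, 0, -0.105, -0.0065, 0.0165, 0, 0, 0, 0, -0.21, -0.011, 0.0335, 0, 0, 0, 0, -0.315, -0.014, 0.051, 0, 0, 0, 0, -0.315, -0.014, 0.051, 0, 0]}}

```text
time: 16.1
tool_pos: [0.413, 0.1219, 0.0824]
ee_rot: [-3.133, -0.009, -3.041]
wrist_force: [-1.1, -7.2, -2.6]
width: 0.022
finger_force: 34.8
```

```bash
python3 st.py; python3 plates.py; python3 look.py s6; python3 arc.py -24 6
```

```text
16.1 [0.413  0.1219 0.0824] [-3.1334 -0.0086 -3.0412] F [-1.1094 -7.2461 -2.5567] T [-1.3988 -0.0415 -1.0119] q6 -1.508878038760733 w 0.022016099891156726
TCP r 0.17100751869478742 phi 186.183993793057 bardir+180 185.75449683485002 tip r 0.025435037025997264 tip phi 188.64333277562352
[0.413  0.1219 0.0824] [-1.1094 -7.2461 -2.5567] 34.79617511853576 16.1
-0.04 table z 0.1491691344678044 rest z 0.14392199571795783
-0.01 table z 0.1493989697309992 rest z 0.14359745333347887
0.02 table z 0.149353505296796 rest z 0.1438546128049592
0.05 table z 0.14926520919519506 rest z 0.14374007379111203
0.08 table z 0.14933276615985855 rest z 0.14367806496985447
rest outer edge Y -0.11755263111554523
16.15 [0.4126 0.1212 0.0821] [-3.1328 -0.0098 -3.0396] 0.021902049039805728 34.36385069042444 [ 0.1601 -0.1042  1.838  -0.0083  1.4182 -1.5115]
155 tip a [0.1583 0.1583 0.1583]
0.035 28 lat -0.0131 -0.0175 -0.0021 zmax 0.0867
0.05 26 lat -0.0159 -0.02 -0.0077 zmax 0.0874
0.065 17 lat -0.0174 -0.0195 -0.0069 zmax 0.0884
0.08 7 lat -0.0178 -0.0199 -0.015 zmax 0.0866
0.095 3 lat -0.0195 -0.0199 -0.0192 zmax 0.0871
0.125 41 lat -0.0074 -0.0194 0.018 zmax 0.0979
0.14 23 lat -0.0098 -0.0192 0.0056 zmax 0.0982
0.155 10 lat -0.0105 -0.0183 -0.0027 zmax 0.0997
0,0,-0.105,-0.0011,0.0179,0,0, 0,0,-0.209,-0.0003,0.0359,0,0, 0,0,-0.314,0.0023,0.0537,0,0, 0,0,-0.419,0.0068,0.0711,0,0,
```

View pics/s6c.png

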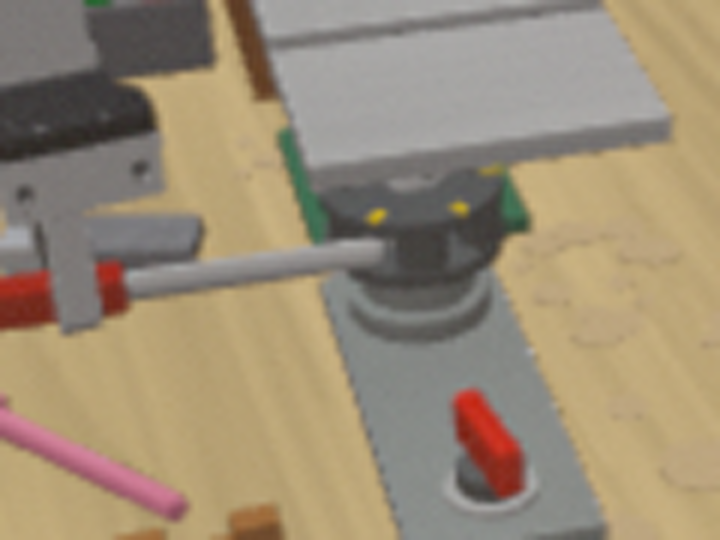

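The side crop shows the shaft skewed in the fingers. Its tip is at (385,250), at the mouth of the 230° hole, and the marks haven't moved, so it slipped out. I'll measure the shaft line before retrying.

```bash
python3 - <<'E'
from h import *
np.set_printoptions(precision=4,suppress=True)
C=cam("side"); 
im,d=snapshot("side"); P=cloud("side",d,C)
h=cv2.cvtColor(im,cv2.COLOR_RGB2HSV)
m=(h[...,0]>18)&(h[...,0]<38)&(h[...,1]>100)&(h[...,2]>80)&(abs(P[...,2]-.098)<.006)&(np.hypot(P[...,0]-.582,P[...,1]-.139)<.055)
n,l,st,ce=cv2.connectedComponentsWithStats(m.astype(np.uint8))
print(ce[1:])
# red grip pixels
r=im.astype(int);red=(r[...,0]>110)&(r[...,1]<70)&(r[...,2]<70)&(P[...,2]>.06)&(P[...,1]>.05)
q=P[red];print("grip x range",q[:,0].min(),q[:,0].max(),q.mean(0))
for u in range(205,256):
    col=P[:,u];ok=(col[:,2]>.075)&(col[:,2]<.1)&(col[:,1]>.07)&(col[:,1]<.2)&(col[:,0]>.42)&(col[:,0]<.6)&(r[:,u].min(1)>95)
    v=np.where(ok)[0]
    if len(v): print(u,v.min(),v.max(),"ctr",col[v].mean(0))
E
```

```text
[[262.5    144.    ]
 [243.1667 151.8333]
 [257.2    150.4   ]]
grip x range 0.36565990085293365 0.529124239085284 [0.3969 0.1202 0.0837]
205 161 164 ctr [0.4483 0.1129 0.0836]
206 161 165 ctr [0.4509 0.1138 0.0809]
207 161 165 ctr [0.4535 0.1126 0.081 ]
208 160 164 ctr [0.4567 0.1131 0.0833]
209 160 164 ctr [0.4592 0.1108 0.0841]
210 160 164 ctr [0.4621 0.1125 0.0824]
211 160 164 ctr [0.4646 0.1104 0.0831]
212 160 163 ctr [0.4676 0.1106 0.084 ]
213 160 164 ctr [0.47   0.1102 0.0821]
214 160 164 ctr [0.4729 0.1114 0.0807]
215 159 163 ctr [0.476  0.1107 0.0837]
216 159 163 ctr [0.4789 0.1114 0.0827]
217 159 163 ctr [0.4814 0.11   0.0829]
218 159 163 ctr [0.484  0.1089 0.083 ]
219 159 163 ctr [0.4869 0.1093 0.0821]
220 159 163 ctr [0.4896 0.109  0.0817]
221 159 163 ctr [0.4923 0.1084 0.0815]
222 158 162 ctr [0.4956 0.1095 0.0834]
223 158 162 ctr [0.4986 0.1106 0.0821]
224 158 162 ctr [0.501  0.1079 0.0831]
225 158 162 ctr [0.5037 0.1078 0.0826]
226 158 162 ctr [0.5064 0.1069 0.0825]
227 158 162 ctr [0.5095 0.1086 0.0809]
228 158 162 ctr [0.512  0.1072 0.0811]
229 157 161 ctr [0.5156 0.
[... 287 characters left out ...]
37 156 160 ctr [0.5378 0.1054 0.0831]
238 156 160 ctr [0.5404 0.1039 0.0834]
239 156 160 ctr [0.5433 0.1041 0.0826]
240 156 160 ctr [0.546  0.1036 0.0824]
241 156 159 ctr [0.5489 0.103  0.0837]
242 155 158 ctr [0.5531 0.1077 0.0835]
243 156 159 ctr [0.5545 0.1021 0.083 ]
244 156 159 ctr [0.5574 0.1025 0.0821]
246 147 147 ctr [0.5733 0.1354 0.0953]
247 147 148 ctr [0.5746 0.1289 0.0969]
248 147 148 ctr [0.5771 0.1268 0.0974]
249 147 148 ctr [0.5792 0.1234 0.0988]
250 147 147 ctr [0.5828 0.1257 0.0985]
251 147 147 ctr [0.5852 0.1236 0.0992]
252 147 147 ctr [0.589  0.1268 0.0967]
253 146 147 ctr [0.5921 0.127  0.0976]
254 146 146 ctr [0.5967 0.1332 0.095 ]
255 145 145 ctr [0.5994 0.1314 0.0987]
```

```bash
python3 - <<'E'
from h import *
np.set_printoptions(precision=1,suppress=True)
u,v=w2px("side",[.55,.10,.09]).astype(int)
f=lambda p:(w2px("side",p)-[u-60,v-40])*6
for nm,p in dict(tcp=[.4689,.0156,.081],p60=[.4689+.06*.671,.0156+.06*.7415,.081],p100=[.4689+.1*.671,.0156+.1*.7415,.081],tip=[.5667,.1235,.081],mouth230=[.5541,.1058,.08],mouth290=[.583+.0154,.1403-.0423,.08],mouth170=[.583-.0443,.1403+.0078,.08],axisTop=[.583,.1403,.098],m1=[.583+.041*np.cos(np.radians(230)),.1403+.041*np.sin(np.radians(230)),.098],m2=[.583+.041*np.cos(np.radians(290)),.1403+.041*np.sin(np.radians(290)),.098]).items(): print(nm,f(p))
im=cv2.imread("pics/s6c.png");im5=cv2.imread("pics/s5.png")
c=im5[v-25:v+25,u-35:u+35];c2=cv2.imread("pics/s6.png")[v-25:v+25,u-35:u+35]
cv2.imwrite("pics/cmp.png",cv2.resize(np.hstack([c,c2]),None,fx=5.7,fy=8,interpolation=cv2.INTER_CUBIC))
E
```

```text
tcp [233.4 386.8]
p60 [299.7 316.6]
p100 [340.9 273. ]
tip [385.5 226.1]
mouth230 [369.7 250.8]
mouth290 [464.  241.6]
mouth170 [316.6 214.1]
axisTop [406.3 172.7]
m1 [370.2 213.6]
m2 [456.9 205.3]
```

The hole mouths look flared, so the shallow bar was levered out. I back off, return to 230° and insert much deeper.

Call:
{"fn": "move_arm", "kwargs": {"steps": [0, 0, 0, -0.02, -0.002, 0, 0, 0, 0, 0, -0.04, -0.004, 0, 0, 0, 0, 0.1, -0.038, -0.022, 0, 0, 0, 0, 0.2, -0.033, -0.041, 0, 0, 0, 0, 0.3, -0.025, -0.06, 0, 0, 0, 0, 0.38, -0.018, -0.078, 0, 0, 0, 0, 0.5, -0.006, -0.095, 0, 0, 0, 0, 0.6, 0.005, -0.112, 0, 0, 0, 0, 0.68, 0.02, -0.122, 0, 0, 0, 0, 0.729, 0.037, -0.132, 0, 0, 0, 0, 0.729, 0.037, -0.132, 0, 0, 0, 0, 0.729, 0.037, -0.132, 0, 0]}}

```text
time: 17.45
tool_pos: [0.4498, -0.0087, 0.082]
ee_rot: [-3.14, -0.007, -2.312]
wrist_force: [-0.5, 0.6, -3.1]
width: 0.0197
finger_force: 29.7
```

```bash
python3 st.py
```

```text
17.45 [ 0.4498 -0.0087  0.082 ] [-3.14   -0.0071 -2.3119] F [-0.454   0.6264 -3.121 ] T [ 0.0521 -0.0403 -0.0076] q6 -2.5397492623907567 w 0.01974349415666979
TCP r 0.19985564261767072 phi 228.2082946343145 bardir+180 227.53591573267937 tip r 0.05429256018349335 tip phi 230.01171460800717
```

Call:
{"fn": "move_arm", "kwargs": {"steps": [0, 0, 0, 0.007, 0.006, 0, 0, 0, 0, 0.01, 0.013, 0.012, 0, 0, 0, 0, 0.02, 0.02, 0.018, 0, 0, 0, 0, 0.03, 0.026, 0.023, 0, 0, 0, 0, 0.03, 0.026, 0.023, 0, 0, 0, 0, 0.03, 0.028, 0.025, 0, 0, 0, 0, 0.03, 0.028, 0.025, 0, 0]}}

```text
time: 18.15
tool_pos: [0.4778, 0.0158, 0.0824]
ee_rot: [-3.138, -0.009, -2.282]
wrist_force: [-3.5, -3.2, -1.7]
width: 0.0197
finger_force: 30.0
```

```bash
python3 st.py; python3 look.py s7 | head -1
```

```text
18.15 [0.4778 0.0158 0.0824] [-3.138  -0.0093 -2.2822] F [-3.548  -3.1835 -1.7105] T [-0.4289  0.4433  0.0506] q6 -2.50737675372381 w 0.01969086990324125
TCP r 0.1629839067782248 phi 229.79664609741334 bardir+180 229.23977531186347 tip r 0.017448262292429913 tip phi 234.44858547838902
18.15 [0.4778 0.0158 0.0824] [-3.138  -0.0093 -2.2822] 0.01969086990324125 29.962262213230133 [-0.0788 -0.0002  1.7384 -0.0097  1.406  -2.5074]
```

View pics/cmp.png

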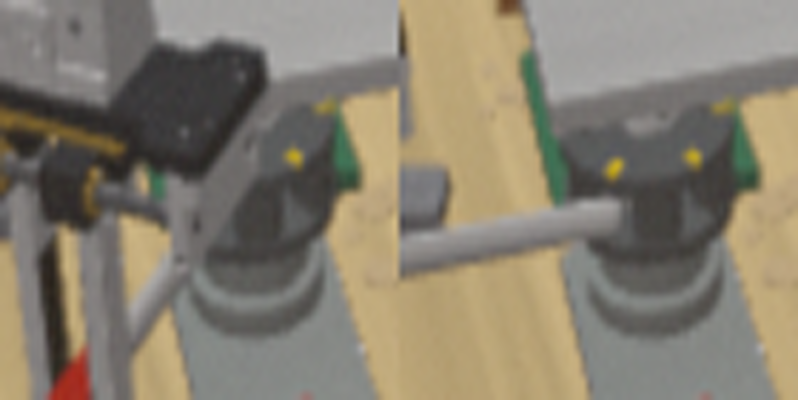

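Contact with the hole's bottom (4.7 N) confirms the bar is fully in. I sweep slowly on the tighter radius.

```bash
python3 arc.py -44 4
```

```text
0,0,-0.070,-0.0084,0.0076,0,0, 0,0,-0.140,-0.0163,0.0159,0,0, 0,0,-0.209,-0.0236,0.0246,0,0, 0,0,-0.279,-0.0302,0.0338,0,0, 0,0,-0.349,-0.0362,0.0435,0,0, 0,0,-0.419,-0.0415,0.0535,0,0, 0,0,-0.489,-0.0461,0.0640,0,0, 0,0,-0.559,-0.0500,0.0747,0,0, 0,0,-0.628,-0.0531,0.0856,0,0, 0,0,-0.698,-0.0554,0.0967,0,0, 0,0,-0.768,-0.0569,0.1080,0,0,
```

Call:
{"fn": "move_arm", "kwargs": {"steps": [0, 0, -0.07, -0.0085, 0.0075, 0, 0, 0, 0, -0.14, -0.0165, 0.016, 0, 0, 0, 0, -0.21, -0.0235, 0.0245, 0, 0, 0, 0, -0.28, -0.03, 0.034, 0, 0, 0, 0, -0.35, -0.036, 0.0435, 0, 0, 0, 0, -0.42, -0.0415, 0.0535, 0, 0, 0, 0, -0.42, -0.0415, 0.0535, 0, 0]}}

```text
time: 18.9
tool_pos: [0.4367, 0.0685, 0.0827]
ee_rot: [-3.134, -0.008, -2.705]
wrist_force: [-1.9, -7.4, -2.0]
width: 0.0198
finger_force: 30.7
```

```bash
cat > chk.py <<'E'
from h import *
import sys
np.set_printoptions(precision=4,suppress=True)
C=cam("side"); im,d=save("side",sys.argv[1]); P=cloud("side",d,C)
h=cv2.cvtColor(im,cv2.COLOR_RGB2HSV)
m=(h[...,0]>18)&(h[...,0]<38)&(h[...,1]>100)&(h[...,2]>80)&(abs(P[...,2]-.098)<.006)&(np.hypot(P[...,0]-.584,P[...,1]-.140)<.055)
n,l,st,ce=cv2.connectedComponentsWithStats(m.astype(np.uint8))
for i in range(1,n):
    w=px2w("side",ce[i],z=.098);dd=w[:2]-[.584,.1405];print("mark",ce[i],np.hypot(*dd),np.degrees(np.arctan2(dd[1],dd[0]))%360)
E
python3 st.py; python3 plates.py; python3 chk.py s8
```

```text
18.9 [0.4367 0.0685 0.0827] [-3.1338 -0.0076 -2.7049] F [-1.8999 -7.4103 -2.0229] T [-1.2685  0.0953 -0.6442] q6 -1.9709154218334226 w 0.019812201279972054
TCP r 0.16293958765730193 phi 206.14898487787855 bardir+180 205.02113554202697 tip r 0.017602662913490497 tip phi 215.51907217119796
[0.4367 0.0685 0.0827] [-1.8999 -7.4103 -2.0229] 30.6891730427742 18.9
-0.04 table z 0.14941220506836045 rest z 0.14405393173508918
-0.01 table z 0.14936401511188466 rest z 0.14386291175355911
0.02 table z 0.14927486091651768 rest z 0.14391815973408695
0.05 table z 0.14942297049410702 rest z 0.1439597177581146
0.08 table z 0.14914842393623567 rest z 0.14387651209952376
rest outer edge Y -0.11767355566865748
mark [262.5 145. ] 0.03934599244819912 336.50975296725153
mark [241.2 151.2] 0.04153538180502996 222.2104441015994
mark [255.  150.5] 0.0386865910459767 280.2514482605758
```

The collar is turning now, with about 15° of lag. I continue the sweep.

```bash
python3 arc.py -55 5
```

```text
0,0,-0.087,-0.0058,0.0130,0,0, 0,0,-0.175,-0.0104,0.0265,0,0, 0,0,-0.262,-0.0138,0.0403,0,0, 0,0,-0.349,-0.0160,0.0543,0,0, 0,0,-0.436,-0.0169,0.0685,0,0, 0,0,-0.524,-0.0166,0.0827,0,0, 0,0,-0.611,-0.0151,0.0968,0,0, 0,0,-0.698,-0.0124,0.1108,0,0, 0,0,-0.785,-0.0084,0.1244,0,0, 0,0,-0.873,-0.0033,0.1377,0,0, 0,0,-0.960,0.0030,0.1505,0,0,
```

Call:
{"fn": "move_arm", "kwargs": {"steps": [0, 0, -0.087, -0.006, 0.013, 0, 0, 0, 0, -0.175, -0.0105, 0.0265, 0, 0, 0, 0, -0.262, -0.014, 0.0405, 0, 0, 0, 0, -0.349, -0.016, 0.0545, 0, 0, 0, 0, -0.436, -0.017, 0.0685, 0, 0, 0, 0, -0.524, -0.0165, 0.0825, 0, 0, 0, 0, -0.611, -0.015, 0.097, 0, 0, 0, 0, -0.698, -0.0125, 0.111, 0, 0, 0, 0, -0.785, -0.0085, 0.1245, 0, 0, 0, 0, -0.873, -0.0035, 0.1375, 0, 0, 0, 0, -0.96, 0.003, 0.1505, 0, 0, 0, 0, -0.96, 0.003, 0.1505, 0, 0]}}

```text
time: 20.2
tool_pos: [0.4404, 0.2195, 0.0822]
ee_rot: [-3.135, -0.006, 2.619]
wrist_force: [-0.7, -7.8, -1.7]
width: 0.02
finger_force: 30.9
```

```bash
python3 st.py; python3 plates.py; python3 chk.py s9
```

```text
20.2 [0.4404 0.2195 0.0822] [-3.1346 -0.0057  2.6192] F [-0.6971 -7.8106 -1.7189] T [-1.2572  0.0275 -0.7757] q6 -0.7011951314919012 w 0.02003881180006011
TCP r 0.16314014394701534 phi 150.9667454225501 bardir+180 510.0691982197963 tip r 0.01770552164761172 tip phi 158.36791984773689
[0.4404 0.2195 0.0822] [-0.6971 -7.8106 -1.7189] 30.88101178407669 20.2
-0.04 table z 0.14943276497323663 rest z 0.14586666922987263
-0.01 table z 0.14943726024476003 rest z 0.14577626434584423
0.02 table z 0.14946262879951921 rest z 0.14563839685226904
0.05 table z 0.14946573018955123 rest z 0.14588172276870404
0.08 table z 0.14943675064406245 rest z 0.14573010160435235
rest outer edge Y -0.11771448119207822
mark [262.5 144. ] 0.039144462346777334 345.0628335613968
mark [242.5 151.5] 0.0414779213502256 228.01022937571125
mark [256.5714 150.7143] 0.04218515753879137 284.7144813732895
```

That stroke raised the plate 2.1 mm, leaving 3.7 mm. I withdraw and go to the next hole, at about 226.5°.

```bash
cat > back.py <<'E'
import sys,numpy as np
from h import get_obs
# back.py phi_target r_out n : retract radially to r_out then arc to phi_target with bar radial
o=get_obs();t=o["tool_pos"];A=np.array([.583,.1403]);R=t[:2]-A
p0=np.arctan2(R[1],R[0])%(2*np.pi); y0=(o["ee_rot"][2])%(2*np.pi) # yaw = bardir+180 = phi
pt,ro,n=np.radians(float(sys.argv[1])),float(sys.argv[2]),int(sys.argv[3])
u=lambda p:np.array([np.cos(p),np.sin(p)])
r0=np.hypot(*R)
rows=[((r0+ro)/2*u(p0)-R,0),(ro*u(p0)-R,0)]
for i in range(1,n+1):
    p=p0+(pt-p0)*i/n; rows.append((ro*u(p)-R,(pt-y0)*i/n))
print(", ".join(f"0, 0, {a:.3f}, {s[0]:.3f}, {s[1]:.3f}, 0, 0" for s,a in rows))
E
python3 back.py 226.5 .203 10
```

```text
0, 0, 0.000, -0.017, 0.010, 0, 0, 0, 0, 0.000, -0.035, 0.019, 0, 0, 0, 0, 0.133, -0.046, -0.005, 0, 0, 0, 0, 0.267, -0.054, -0.030, 0, 0, 0, 0, 0.400, -0.059, -0.057, 0, 0, 0, 0, 0.533, -0.060, -0.083, 0, 0, 0, 0, 0.666, -0.057, -0.110, 0, 0, 0, 0, 0.800, -0.052, -0.136, 0, 0, 0, 0, 0.933, -0.042, -0.161, 0, 0, 0, 0, 1.066, -0.030, -0.184, 0, 0, 0, 0, 1.199, -0.015, -0.206, 0, 0, 0, 0, 1.333, 0.003, -0.226, 0, 0
```

Call:
{"fn": "move_arm", "kwargs": {"steps": [0, 0, 0, -0.017, 0.01, 0, 0, 0, 0, 0, -0.035, 0.019, 0, 0, 0, 0, 0.133, -0.046, -0.005, 0, 0, 0, 0, 0.267, -0.054, -0.03, 0, 0, 0, 0, 0.4, -0.059, -0.057, 0, 0, 0, 0, 0.533, -0.06, -0.083, 0, 0, 0, 0, 0.666, -0.057, -0.11, 0, 0, 0, 0, 0.8, -0.052, -0.136, 0, 0, 0, 0, 0.933, -0.042, -0.161, 0, 0, 0, 0, 1.066, -0.03, -0.184, 0, 0, 0, 0, 1.2, -0.015, -0.206, 0, 0, 0, 0, 1.333, 0.003, -0.226, 0, 0]}}

```text
time: 21.5
tool_pos: [0.4439, -0.0063, 0.0829]
ee_rot: [-3.137, -0.004, -2.323]
wrist_force: [0.0, -0.4, -2.7]
width: 0.0199
finger_force: 30.0
```

Call:
{"fn": "move_arm", "kwargs": {"steps": [0, 0, 0, 0, 0, 0, 0, 0, 0, 0, 0, 0, 0, 0]}}

```text
time: 21.7
tool_pos: [0.4433, -0.0055, 0.0826]
ee_rot: [-3.138, -0.005, -2.331]
wrist_force: [0.0, 0.1, -3.4]
width: 0.0196
finger_force: 30.0
```

```bash
python3 st.py; python3 plates.py|tail -4;python3 chk.py s10
```

```text
21.7 [ 0.4433 -0.0055  0.0826] [-3.1382 -0.0049 -2.331 ] F [ 0.0255  0.1087 -3.3988] T [ 0.0435 -0.0223  0.0301] q6 -2.516369432038645 w 0.019603305415787288
TCP r 0.20193738487440852 phi 226.23361775075898 bardir+180 226.4456360562738 tip r 0.056340957920428175 tip phi 225.68569903429565
0.02 table z 0.1494191166824625 rest z 0.14582579478627022
0.05 table z 0.14943857095937912 rest z 0.1459526191555091
0.08 table z 0.1494271206902999 rest z 0.14590804827189485
rest outer edge Y -0.11725399650200308
mark [262.5 144. ] 0.039144462346777334 345.0628335613968
mark [256.3333 150.6667] 0.041567545443888555 284.14664776811213
```

Call:
{"fn": "move_arm", "kwargs": {"steps": [0, 0, 0, 0.007, 0.007, 0, 0, 0, 0, 0, 0.014, 0.0145, 0, 0, 0, 0, 0, 0.02, 0.021, 0, 0, 0, 0, 0, 0.025, 0.026, 0, 0, 0, 0, 0, 0.027, 0.028, 0, 0, 0, 0, 0, 0.027, 0.028, 0, 0]}}

```text
time: 22.4
tool_pos: [0.4701, 0.0226, 0.0822]
ee_rot: [-3.138, -0.007, -2.329]
wrist_force: [-0.2, -0.5, -1.8]
width: 0.0199
finger_force: 30.0
```

```bash
python3 st.py; python3 arc.py -80 7
```

```text
22.4 [0.4701 0.0226 0.0822] [-3.1379 -0.0072 -2.3291] F [-0.1935 -0.5318 -1.8228] T [ 0.1176 -0.0393  0.006 ] q6 -2.448944686130953 w 0.01993864215266196
TCP r 0.16310297790445588 phi 226.20874352614678 bardir+180 226.55333695137904 tip r 0.01752749926778096 tip phi 223.3450494648106
0,0,-0.116,-0.0129,0.0139,0,0, 0,0,-0.233,-0.0241,0.0292,0,0, 0,0,-0.349,-0.0335,0.0457,0,0, 0,0,-0.465,-0.0408,0.0632,0,0, 0,0,-0.582,-0.0461,0.0814,0,0, 0,0,-0.698,-0.0493,0.1001,0,0, 0,0,-0.814,-0.0502,0.1190,0,0, 0,0,-0.931,-0.0490,0.1380,0,0, 0,0,-1.047,-0.0455,0.1566,0,0, 0,0,-1.164,-0.0399,0.1747,0,0, 0,0,-1.280,-0.0323,0.1921,0,0, 0,0,-1.396,-0.0227,0.2085,0,0,
```

Call:
{"fn": "move_arm", "kwargs": {"steps": [0, 0, -0.116, -0.013, 0.014, 0, 0, 0, 0, -0.233, -0.024, 0.029, 0, 0, 0, 0, -0.349, -0.0335, 0.0455, 0, 0, 0, 0, -0.465, -0.041, 0.063, 0, 0, 0, 0, -0.582, -0.046, 0.0815, 0, 0, 0, 0, -0.698, -0.0495, 0.1, 0, 0, 0, 0, -0.814, -0.05, 0.119, 0, 0, 0, 0, -0.931, -0.049, 0.138, 0, 0, 0, 0, -1.047, -0.0455, 0.1565, 0, 0, 0, 0, -1.164, -0.04, 0.1745, 0, 0, 0, 0, -1.28, -0.0325, 0.192, 0, 0, 0, 0, -1.396, -0.0225, 0.2085, 0, 0]}}

```text
time: 23.6
tool_pos: [0.4455, 0.2288, 0.0814]
ee_rot: [-3.13, -0.008, 2.55]
wrist_force: [-5.1, -6.1, -1.0]
width: 0.0201
finger_force: 31.0
```

```bash
python3 st.py; python3 plates.py;python3 chk.py s11; python3 back.py 226 .203 10
```

```text
23.6 [0.4455 0.2288 0.0814] [-3.1297 -0.0083  2.5496] F [-5.0632 -6.0753 -1.0356] T [-1.2575  0.5152 -0.7736] q6 -0.6176307062308701 w 0.020055468723699007
TCP r 0.163471315706582 phi 147.23608368891675 bardir+180 506.0810274916108 tip r 0.018139918903938946 tip phi 156.5474431286737
[0.4455 0.2288 0.0814] [-5.0632 -6.0753 -1.0356] 31.013393998146057 23.6
-0.04 table z 0.14951180922701854 rest z 0.14802242179257377
-0.01 table z 0.14935773186934448 rest z 0.14771075318351592
0.02 table z 0.1494891253889221 rest z 0.14784176102463303
0.05 table z 0.1493875105192466 rest z 0.1479425136237407
0.08 table z 0.14942373822534377 rest z 0.14810203599774857
rest outer edge Y -0.11744866631702931
mark [262.5 145. ] 0.03934599244819912 336.50975296725153
mark [241.8 151. ] 0.03983880188642276 223.51888942516632
mark [255.5714 150.7143] 0.04060154129062891 281.45500380507474
0, 0, 0.000, -0.016, 0.011, 0, 0, 0, 0, 0.000, -0.033, 0.022, 0, 0, 0, 0, 0.139, -0.047, -0.003, 0, 0, 0, 0, 0.278, -0.057, -0.029, 0, 0, 0, 0, 0.417, -0.063, -0.056, 0, 0, 0, 0, 0.555, -0.066, -0.084, 0, 0, 0, 0, 0.694, -0.065, -0.112, 0, 0, 0, 0, 0.833, -0.060, -0.140, 0, 0, 0, 0, 0.972, -0.051, -0.167, 0, 0, 0, 0, 1.111, -0.039, -0.192, 0, 0, 0, 0, 1.250, -0.023, -0.215, 0, 0, 0, 0, 1.389, -0.004, -0.236, 0, 0
```

It's 1.5 mm low now. One more short stroke, from the next hole at about 222°.

Call:
{"fn": "move_arm", "kwargs": {"steps": [0, 0, 0, -0.016, 0.011, 0, 0, 0, 0, 0, -0.033, 0.022, 0, 0, 0, 0, 0.133, -0.047, -0.003, 0, 0, 0, 0, 0.267, -0.057, -0.029, 0, 0, 0, 0, 0.4, -0.063, -0.056, 0, 0, 0, 0, 0.533, -0.066, -0.084, 0, 0, 0, 0, 0.667, -0.065, -0.112, 0, 0, 0, 0, 0.8, -0.06, -0.14, 0, 0, 0, 0, 0.933, -0.051, -0.167, 0, 0, 0, 0, 1.066, -0.039, -0.192, 0, 0, 0, 0, 1.2, -0.023, -0.215, 0, 0, 0, 0, 1.32, -0.014, -0.227, 0, 0]}}

```text
time: 24.9
tool_pos: [0.4347, 0.0017, 0.0829]
ee_rot: [-3.136, -0.005, -2.401]
wrist_force: [-0.2, 0.1, -2.7]
width: 0.0197
finger_force: 29.9
```

Call:
{"fn": "move_arm", "kwargs": {"steps": [0, 0, 0, 0, 0, 0, 0, 0, 0, 0, 0, 0, 0, 0]}}

```text
time: 25.1
tool_pos: [0.4332, 0.0039, 0.0824]
ee_rot: [-3.138, -0.006, -2.408]
wrist_force: [0.4, 0.2, -2.4]
width: 0.0195
finger_force: 29.9
```

```bash
python3 st.py; python3 chk.py s12
```

```text
25.1 [0.4332 0.0039 0.0824] [-3.1382 -0.006  -2.4082] F [ 0.375   0.226  -2.4403] T [ 0.073  -0.0695  0.0294] q6 -2.419952166345249 w 0.01950779239433275
TCP r 0.20260111282344767 phi 222.3275731037571 bardir+180 222.02254656941182 tip r 0.05700844597881798 tip phi 223.1066334934
mark [262.5 145. ] 0.03934599244819912 336.50975296725153
mark [241.8 151. ] 0.03983880188642276 223.51888942516632
mark [255.5714 150.7143] 0.04060154129062891 281.45500380507474
```

Call:
{"fn": "move_arm", "kwargs": {"steps": [0, 0, 0, 0.0075, 0.007, 0, 0, 0, 0, 0, 0.015, 0.0135, 0, 0, 0, 0, 0, 0.022, 0.02, 0, 0, 0, 0, 0, 0.027, 0.0245, 0, 0, 0, 0, 0, 0.0293, 0.0264, 0, 0, 0, 0, 0, 0.0293, 0.0264, 0, 0]}}

```text
time: 25.75
tool_pos: [0.4625, 0.0302, 0.0821]
ee_rot: [-3.138, -0.009, -2.405]
wrist_force: [-1.7, -1.2, -2.6]
width: 0.0194
finger_force: 29.9
```

```bash
python3 st.py; python3 arc.py -61 5.6
```

```text
25.75 [0.4625 0.0302 0.0821] [-3.1382 -0.0086 -2.4052] F [-1.7221 -1.1748 -2.6409] T [-0.0854  0.2321  0.0707] q6 -2.3569505818335537 w 0.019396619958738124
TCP r 0.16327341189619385 phi 222.42353447745154 bardir+180 222.19380787208505 tip r 0.01768422052021961 tip phi 224.31528775341786
0,0,-0.097,-0.0101,0.0122,0,0, 0,0,-0.194,-0.0189,0.0252,0,0, 0,0,-0.290,-0.0265,0.0391,0,0, 0,0,-0.387,-0.0327,0.0537,0,0, 0,0,-0.484,-0.0374,0.0687,0,0, 0,0,-0.581,-0.0407,0.0842,0,0, 0,0,-0.678,-0.0424,0.0999,0,0, 0,0,-0.774,-0.0427,0.1157,0,0, 0,0,-0.871,-0.0414,0.1314,0,0, 0,0,-0.968,-0.0385,0.1470,0,0, 0,0,-1.065,-0.0342,0.1622,0,0,
```

Call:
{"fn": "move_arm", "kwargs": {"steps": [0, 0, -0.097, -0.01, 0.012, 0, 0, 0, 0, -0.194, -0.019, 0.025, 0, 0, 0, 0, -0.29, -0.0265, 0.039, 0, 0, 0, 0, -0.387, -0.0325, 0.0535, 0, 0, 0, 0, -0.484, -0.0375, 0.0685, 0, 0, 0, 0, -0.581, -0.0405, 0.084, 0, 0, 0, 0, -0.678, -0.0425, 0.1, 0, 0, 0, 0, -0.774, -0.0425, 0.1155, 0, 0, 0, 0, -0.871, -0.0415, 0.1315, 0, 0, 0, 0, -0.968, -0.0385, 0.147, 0, 0, 0, 0, -1.065, -0.034, 0.162, 0, 0, 0, 0, -1.065, -0.034, 0.162, 0, 0]}}

```text
time: 26.95
tool_pos: [0.428, 0.1915, 0.0818]
ee_rot: [-3.134, -0.008, 2.812]
wrist_force: [-3.2, -6.1, -3.2]
width: 0.0201
finger_force: 30.9
```

```bash
python3 st.py; python3 plates.py
```

```text
26.95 [0.428  0.1915 0.0818] [-3.1338 -0.0084  2.8115] F [-3.1881 -6.0701 -3.1782] T [-0.9668  0.372  -0.7086] q6 -0.9399254730759834 w 0.020063736097198956
TCP r 0.1632119233200407 phi 161.72991189293916 bardir+180 521.0895252404488 tip r 0.017696000055217664 tip phi 167.00626080028565
[0.428  0.1915 0.0818] [-3.1881 -6.0701 -3.1782] 30.858575105667114 26.95
-0.04 table z 0.14919912127681645 rest z 0.14953545308079047
-0.01 table z 0.14948268961340982 rest z 0.14931817238256576
0.02 table z 0.14928148816110395 rest z 0.14930022850821656
0.05 table z 0.1494135285537181 rest z 0.149421654128064
0.08 table z 0.14920045482053998 rest z 0.14941230869713024
rest outer edge Y -0.1178260779835663
```

The plate is flush within 0.3 mm. Now the bar goes back to its rack.

Call:
{"fn": "move_arm", "kwargs": {"steps": [0, 0, 0, -0.02, 0.007, 0, 0, 0, 0, 0, -0.045, 0.015, 0, 0, 0, 0, -0.1, -0.05, 0.0, 0.02, 0, 0, 0, -0.25, -0.05, -0.02, 0.03, 0, 0, 0, -0.4, -0.05, -0.05, 0.03, 0, 0, 0, -0.55, -0.045, -0.09, 0.03, 0, 0, 0, -0.7, -0.035, -0.13, 0.03, 0, 0, 0, -0.85, -0.025, -0.17, 0.03, 0, 0, 0, -1.0, -0.015, -0.2, 0.03, 0, 0, 0, -1.15, -0.005, -0.235, 0.03, 0, 0, 0, -1.227, 0.008, -0.265, 0.03, 0, 0, 0, -1.227, 0.008, -0.265, 0.03, 0]}}

```text
time: 28.2
tool_pos: [0.4385, -0.0763, 0.1129]
ee_rot: [-3.141, -0.005, 1.582]
wrist_force: [-0.6, -0.3, -3.1]
width: 0.0198
finger_force: 29.9
```

Call:
{"fn": "move_arm", "kwargs": {"steps": [0, 0, 0, 0, 0, 0, 0, 0, 0, 0, 0, 0, 0, 0]}}

```text
time: 28.4
tool_pos: [0.4366, -0.0722, 0.1124]
ee_rot: [-3.138, -0.007, 1.587]
wrist_force: [0.5, -0.1, -2.8]
width: 0.0199
finger_force: 29.9
```

```bash
cat > bar.py <<'E'
from h import *
np.set_printoptions(precision=4,suppress=True)
o=get_obs();print(o["tool_pos"],o["ee_rot"],o["width"])
im,d=snapshot("top");P=cloud("top",d);r=im.astype(int)
red=(r[...,0]>90)&(r[...,1]<50)&(r[...,2]<50)
m=red&(P[...,0]<.48)&(P[...,0]>.39)&(P[...,1]>-.17)&(P[...,1]<.02)&(P[...,2]>.03)&(P[...,2]<.13)
q=P[m];print("grip",len(q),np.median(q[:,2]) if len(q) else 0,cv2.minAreaRect((q[:,:2]*1000).astype(np.float32)) if len(q) else 0)
g=(np.ptp(r,axis=2)<45)&(r[...,0]>60)&(P[...,0]<.46)&(P[...,0]>.40)&(P[...,1]>-.24)&(P[...,1]<-.1)&(P[...,2]>.038)&(P[...,2]<.125)
q=P[g];print("shaft",len(q),np.median(q[:,2]),cv2.minAreaRect((q[:,:2]*1000).astype(np.float32)),cv2.fitLine(q[:,:2].astype(np.float32),cv2.DIST_HUBER,0,.01,.01).ravel())
E
python3 bar.py
```

```text
[ 0.4366 -0.0722  0.1124] [-3.1378 -0.0074  1.5871] 0.019856562398440025
grip 0 0 0
shaft 313 0.11655566237757271 ((436.5220947265625, -163.53695678710938), (110.95690155029297, 13.803812026977539), 89.99114227294922) [ 0.0178 -0.9998  0.4357 -0.1664]
```

Call:
{"fn": "move_arm", "kwargs": {"steps": [0, 0, 0, 0, 0, -0.025, 0, 0, 0, 0, 0, 0, -0.045, 0, 0, 0, 0, 0, 0, -0.058, 0, 0, 0, 0, 0, 0, -0.065, 0, 0, 0, 0, 0, 0, -0.065, 0, 0, 0, 0, 0, 0, -0.065, 0.6, 0, 0, 0, 0, 0, -0.065, 0.8, 0, 0, 0, 0, 0, -0.065, 1, 0, 0, 0, 0, 0, -0.065, 1, 0, 0, 0, 0, 0, -0.065, 1, 0, 0, 0, 0, 0, -0.02, 1, 0, 0, 0, 0, 0, 0.05, 1]}}

```text
time: 29.65
tool_pos: [0.435, -0.0724, 0.1412]
ee_rot: [-3.132, -0.008, 1.585]
wrist_force: [1.0, -0.3, 0.6]
width: 0.0722
finger_force: 0.0
```

```bash
cat > legs.py <<'E'
from h import *
np.set_printoptions(precision=4,suppress=True)
im,d=snapshot("top");P=cloud("top",d);z=P[...,2]
x,y=P[...,0],P[...,1]
h=cv2.cvtColor(im,cv2.COLOR_RGB2HSV)
m=((z>.012)&(z<.05)&(x>.33)&(x<.64)&(y<-.27)&(y>-.56)&(h[...,0]>8)&(h[...,0]<35)).astype(np.uint8)
n,l,st,ce=cv2.connectedComponentsWithStats(m)
for i in range(1,n):
    if st[i,4]<300: continue
    q=P[l==i];xy=q[:,:2]
    (c,s,a)=cv2.minAreaRect((xy*1000).astype(np.float32))
    if s[0]<s[1]: a+=90
    u=np.array([np.cos(np.radians(a)),np.sin(np.radians(a))]);nv=np.array([-u[1],u[0]])
    t=(xy-np.array(c)/1000)@u;b=(xy-np.array(c)/1000)@nv
    f=lambda k:np.ptp(b[(t>k-.006)&(t<k+.006)])
    # block side has wide section at 60..-20; turned neck narrow
    w1=[f(k) for k in(-.06,-.03,.03,.06)];
    if w1[0]+w1[1]<w1[2]+w1[3]: u=-u;t=-t
    blk=t<-.015+0; blk=t<.0
    print("leg",st[i,4],"c",np.array(c),"size",s,"dir(foot) deg",np.degrees(np.arctan2(u[1],u[0])),"widths",np.round(w1,4),"z",np.median(q[:,2]),"blockctr lat",np.median(((xy-np.array(c)/1000)@np.array([-u[1],u[0]]))[blk]))
cv2.imwrite("pics/legs.png",im[:,:,::-1])
E
python3 bar.py; python3 legs.py; python3 plates.py
```

```text
[ 0.435  -0.0724  0.1412] [-3.1316 -0.0083  1.585 ] 0.07217790797874805
grip 0 0 0
shaft 293 0.049992529855948625 ((437.1813049316406, -159.15301513671875), (12.221271514892578, 117.97621154785156), 0.028555812314152718) [ 0.0086 -1.      0.4369 -0.1488]
leg 769 c [ 530.8742 -340.6467] size (170.059326171875, 30.676498413085938) dir(foot) deg 2.164937973022461 widths [0.0292 0.0285 0.0232 0.0204] z 0.02833589662891418 blockctr lat 0.0012477469899170725
leg 814 c [ 494.8426 -436.9593] size (169.7096405029297, 30.86520004272461) dir(foot) deg 5.375535488128661 widths [0.0299 0.0301 0.0262 0.0193] z 0.028537920614531496 blockctr lat 0.0013771875469137274
[ 0.4413 -0.0742  0.1502] [-0.6007  0.185   0.0016] 0.0 29.75
-0.04 table z 0.14935445546957984 rest z 0.14968721715210836
-0.01 table z 0.14948848044903465 rest z 0.14960631293939178
0.02 table z 0.14930446756913585 rest z 0.14957298850308223
0.05 table z 0.14937185723424778 rest z 0.14953274224144245
0.08 table z 0.1494231374419119 rest z 0.1492954228973548
rest outer edge Y -0.11748615693149482
```

The bar is back in its notches. Two legs remain, with feet toward +x. I take the nearer one first.

Call:
{"fn": "move_arm", "kwargs": {"steps": [0, 0, -0.14, 0.01, -0.03, 0, 1, 0, 0, -0.28, 0.02, -0.06, 0, 1, 0, 0, -0.42, 0.03, -0.09, 0, 1, 0, 0, -0.56, 0.04, -0.12, 0, 1, 0, 0, -0.7, 0.05, -0.15, 0, 1, 0, 0, -0.84, 0.06, -0.18, 0, 1, 0, 0, -0.98, 0.065, -0.21, 0, 1, 0, 0, -1.12, 0.072, -0.24, 0, 1, 0, 0, -1.26, 0.072, -0.2685, 0, 1, 0, 0, -1.4, 0.072, -0.2685, -0.02, 1, 0, 0, -1.551, 0.072, -0.2685, -0.04, 1, 0, 0, -1.551, 0.072, -0.2685, -0.04, 1]}}

```text
time: 31.0
tool_pos: [0.5062, -0.3397, 0.0967]
ee_rot: [-3.131, 0.001, 0.034]
wrist_force: [-0.6, -0.2, 0.1]
width: 0.0941
finger_force: 0.0
```

```bash
python3 - <<'E'
from h import *
o=get_obs();print(o["tool_pos"],o["ee_rot"],o["joint_positions"][5])
im,d=snapshot("wrist");P=cloud("wrist",d);z=P[...,2];h=cv2.cvtColor(im,cv2.COLOR_RGB2HSV)
t=o["tool_pos"]
m=((z>.02)&(z<.045)&(abs(P[...,1]-t[1])<.045)&(h[...,0]>8)&(h[...,0]<35))
q=P[m];print(m.sum(),cv2.minAreaRect((q[:,:2]*1000).astype(np.float32)),z[m].max())
b=q[(q[:,0]<.52)];print("block y",b[:,1].min(),b[:,1].max())
E
```

```text
[ 0.50615033 -0.33966067  0.09669321] [-3.13056041e+00  1.44236061e-03  3.38451209e-02] 0.8481422731665632
9821 ((553.9722290039062, -343.3167724609375), (60.83689880371094, 212.10662841796875), 81.32759094238281) 0.044978863401508994
block y -0.3582162626056285 -0.32652774154437975
```

Call:
{"fn": "move_arm", "kwargs": {"steps": [0, 0, 0, 0, -0.001, -0.04, 1, 0, 0, 0, 0, -0.001, -0.07, 1, 0, 0, 0, 0, -0.001, -0.078, 1, 0, 0, 0, 0, -0.001, -0.078, 1, 0, 0, 0, 0, -0.001, -0.078, 0, 0, 0, 0, 0, -0.001, -0.078, 0, 0, 0, 0, 0, -0.001, -0.078, 0, 0, 0, 0, 0, -0.001, -0.078, 0, 0, 0, 0, 0, -0.001, -0.078, 0, 0, 0, 0, 0, -0.001, -0.078, 0, 0, 0, 0, 0, -0.001, -0.078, 0, 0, 0, 0, 0, -0.001, -0.078, 0]}}

```text
time: 32.25
tool_pos: [0.5089, -0.3423, 0.0244]
ee_rot: [-3.137, -0.006, 0.034]
wrist_force: [-0.4, 1.3, 0.4]
width: 0.0336
finger_force: 0.5
```

Call:
{"fn": "move_arm", "kwargs": {"steps": [0, 0, 0, 0, 0, -0.004, 0.4, 0, 0, 0, 0, 0, -0.004, 0.4, 0, 0, 0, 0, 0, -0.004, 0, 0, 0, 0, 0, 0, -0.004, 0, 0, 0, 0, 0, 0, -0.004, 0, 0, 0, 0, 0, 0, -0.004, 0, 0, 0, 0, 0, 0, -0.004, 0]}}

```text
time: 32.95
tool_pos: [0.5088, -0.3424, 0.0203]
ee_rot: [-3.137, -0.006, 0.034]
wrist_force: [-0.5, -0.4, -1.8]
width: 0.0297
finger_force: 30.0
```

Call:
{"fn": "move_arm", "kwargs": {"steps": [0, 0, 0, 0, 0, 0.05, 0, 0, 0, 0, 0, 0, 0.1, 0, 0, 0, 0, 0, 0, 0.15, 0, 0, 0, 0, 0, 0, 0.2, 0, 0, 0, 0.14, 0.01, 0.04, 0.21, 0, 0, 0, 0.28, 0.02, 0.085, 0.21, 0, 0, 0, 0.42, 0.03, 0.13, 0.21, 0, 0, 0, 0.56, 0.04, 0.175, 0.21, 0, 0, 0, 0.7, 0.05, 0.22, 0.21, 0, 0, 0, 0.84, 0.065, 0.265, 0.21, 0, 0, 0, 0.98, 0.08, 0.31, 0.21, 0, 0, 0, 1.12, 0.09, 0.355, 0.21, 0]}}

```text
time: 34.15
tool_pos: [0.5993, 0.0145, 0.2304]
ee_rot: [-3.138, -0.007, 1.16]
wrist_force: [1.2, -0.8, -0.6]
width: 0.0298
finger_force: 30.0
```

Call:
{"fn": "move_arm", "kwargs": {"steps": [0, 0, 0.14, 0.01, 0.045, 0, 0, 0, 0, 0.28, 0.02, 0.09, 0, 0, 0, 0, 0.34, 0.033, 0.13, 0, 0, 0, 0, 0.34, 0.042, 0.161, 0, 0, 0, 0, 0.34, 0.042, 0.161, 0, 0, 0, 0, 0.34, 0.042, 0.161, 0, 0]}}

```text
time: 34.75
tool_pos: [0.6407, 0.174, 0.2299]
ee_rot: [-3.137, -0.005, 1.495]
wrist_force: [-0.1, 0.4, -1.1]
width: 0.0299
finger_force: 30.0
```

```bash
cat > onplate.py <<'E'
from h import *
np.set_printoptions(precision=4,suppress=True)
o=get_obs();print(o["time"],o["tool_pos"],o["ee_rot"],o["width"],o["finger_force"])
im,d=snapshot("top");P=cloud("top",d);z=P[...,2];h=cv2.cvtColor(im,cv2.COLOR_RGB2HSV)
O=np.array([.5878,.2005]);yv=np.array([.0766,.997]);xv=np.array([.997,-.0766])
X=(P[...,:2]-O)@xv;Y=(P[...,:2]-O)@yv
m=((z>.158)&(z<.3)&(X>-.12)&(X<.15)&(abs(Y)<.13)&(h[...,0]>8)&(h[...,0]<35)&(h[...,1]>60)&(h[...,2]>60)).astype(np.uint8)
n,l,st,ce=cv2.connectedComponentsWithStats(m)
for i in range(1,n):
    if st[i,4]<100: continue
    k=l==i;r=cv2.minAreaRect((np.c_[X[k],Y[k]]*1000).astype(np.float32));print("on plate",st[i,4],r,"z",np.percentile(z[k],[5,50,95]))
s=(z>.13)&(z<.165)&(abs(X)<.1)&(h[...,1]<50)
yy=Y[s&(X>-.045)&(X<-.02)]; hh=np.histogram(yy,bins=np.arange(-.02,.02,.002)); print("join hist",hh[0])
cv2.imwrite("pics/onp_%d.png"%(o["time"]*100),im[60:340,0:400,::-1])
E
python3 onplate.py
```

```text
34.75 [0.6407 0.174  0.2299] [-3.1366 -0.0054  1.4955] 0.02985569193530077 29.99946892261505
on plate 563 ((56.045433044433594, -50.29969024658203), (36.521453857421875, 72.37024688720703), 0.7105974555015564) z [0.223  0.2387 0.2414]
join hist [10 12  8 10 10 10 13  7  6  6 21  5 12 11  8 12  7 12  8]
```

Call:
{"fn": "move_arm", "kwargs": {"steps": [0, 0, 0, 0, 0, -0.03, 0, 0, 0, 0, 0, 0, -0.05, 0, 0, 0, 0, 0, 0, -0.057, 0, 0, 0, 0, 0, 0, -0.059, 0, 0, 0, 0, 0, 0, -0.059, 0, 0, 0, 0, 0, 0, -0.059, 0, 0, 0, 0, 0, 0, -0.059, 0.5, 0, 0, 0, 0, 0, -0.059, 0.5, 0, 0, 0, 0, 0, -0.059, 0.5, 0, 0, 0, 0, 0, -0.059, 0.5, 0, 0, 0, 0, 0, -0.02, 0.6, 0, 0, 0, 0, 0, 0.02, 1]}}

```text
time: 36.0
tool_pos: [0.6398, 0.1735, 0.2489]
ee_rot: [-3.132, -0.005, 1.494]
wrist_force: [1.1, -0.5, 0.7]
width: 0.0592
finger_force: 0.0
```

```bash
python3 onplate.py; python3 legs.py
```

```text
36.0 [0.6398 0.1735 0.2489] [-3.1323 -0.0051  1.4943] 0.059215940991836545 0.0
on plate 702 ((46.146270751953125, -32.3448600769043), (109.44346618652344, 47.66905212402344), 89.90034484863281) z [0.165  0.179  0.1822]
join hist [10  8 11 10  9  9 13  7  8  7 13 13 10 11  8  9 13  8 12]
leg 813 c [ 494.7164 -437.7791] size (169.18040466308594, 31.45988655090332) dir(foot) deg 5.016144275665283 widths [0.0308 0.031  0.0265 0.0194] z 0.02848976508183974 blockctr lat 0.0020721000785537238
```

The first leg lies flat. Next, the second leg.

Call:
{"fn": "move_arm", "kwargs": {"steps": [0, 0, 0, 0, 0, 0.01, 1, 0, 0, -0.14, -0.012, -0.045, 0.01, 1, 0, 0, -0.28, -0.024, -0.09, 0.01, 1, 0, 0, -0.42, -0.036, -0.135, 0.01, 1, 0, 0, -0.56, -0.048, -0.18, 0.01, 1, 0, 0, -0.7, -0.06, -0.225, 0.01, 1, 0, 0, -0.84, -0.072, -0.27, 0.01, 1, 0, 0, -0.98, -0.084, -0.315, 0.01, 1, 0, 0, -1.12, -0.098, -0.36, 0.01, 1, 0, 0, -1.26, -0.11, -0.405, 0.01, 1, 0, 0, -1.4, -0.122, -0.45, 0.01, 1, 0, 0, -1.405, -0.135, -0.495, 0.01, 1]}}

```text
time: 37.3
tool_pos: [0.5047, -0.3227, 0.2591]
ee_rot: [-3.136, -0.005, 0.087]
wrist_force: [1.3, -0.1, -0.1]
width: 0.0942
finger_force: 0.0
```

Call:
{"fn": "move_arm", "kwargs": {"steps": [0, 0, 0, -0.012, -0.045, 0, 1, 0, 0, 0, -0.024, -0.09, -0.01, 1, 0, 0, 0, -0.033, -0.118, -0.05, 1, 0, 0, 0, -0.033, -0.118, -0.1, 1, 0, 0, 0, -0.033, -0.118, -0.15, 1, 0, 0, 0, -0.033, -0.118, -0.16, 1, 0, 0, 0, -0.033, -0.118, -0.16, 1]}}

```text
time: 38.0
tool_pos: [0.4716, -0.4378, 0.0972]
ee_rot: [-3.132, -0.002, 0.089]
wrist_force: [0.2, -0.8, 1.0]
width: 0.094
finger_force: 0.0
```

```bash
python3 st.py|head -1; python3 legs.py; python3 onplate.py
```

```text
38.0 [ 0.4716 -0.4378  0.0972] [-3.1317 -0.0021  0.0893] F [ 0.1678 -0.7689  0.9987] T [-0.0159 -0.0414  0.0266] q6 0.6405120412014922 w 0.0939708342270738
38.05 [ 0.4731 -0.4393  0.1008] [-3.137  -0.0062  0.0896] 0.09408039706318352 0.0
on plate 1023 ((54.605201721191406, -1.3476943969726562), (30.859752655029297, 170.48117065429688), 0.00023184367455542088) z [0.167  0.178  0.1817]
join hist [12  9 11  8  9 13  5 11  8  5 21  7 12  7 10  8 12 10  9]
```

Call:
{"fn": "move_arm", "kwargs": {"steps": [0, 0, 0, 0, 0, -0.04, 1, 0, 0, 0, 0, 0, -0.07, 1, 0, 0, 0, 0, 0, -0.08, 1, 0, 0, 0, 0, 0, -0.08, 1, 0, 0, 0, 0, 0, -0.08, 0, 0, 0, 0, 0, 0, -0.08, 0, 0, 0, 0, 0, 0, -0.08, 0, 0, 0, 0, 0, 0, -0.08, 0, 0, 0, 0, 0, 0, -0.08, 0, 0, 0, 0, 0, 0, -0.08, 0, 0, 0, 0, 0, 0, -0.08, 0, 0, 0, 0, 0, 0, -0.08, 0]}}

```text
time: 39.3
tool_pos: [0.4729, -0.4393, 0.0203]
ee_rot: [-3.137, -0.006, 0.089]
wrist_force: [0.5, -0.9, 1.1]
width: 0.0335
finger_force: 0.0
```

Call:
{"fn": "move_arm", "kwargs": {"steps": [0, 0, 0, 0, 0, 0, 0, 0, 0, 0, 0, 0, 0, 0]}}

```text
time: 39.5
tool_pos: [0.4728, -0.4393, 0.0203]
ee_rot: [-3.137, -0.006, 0.089]
wrist_force: [-0.5, -0.3, 0.8]
width: 0.0297
finger_force: 30.0
```

Call:
{"fn": "move_arm", "kwargs": {"steps": [0, 0, 0, 0, 0, 0.05, 0, 0, 0, 0, 0, 0, 0.1, 0, 0, 0, 0, 0, 0, 0.15, 0, 0, 0, 0, 0, 0, 0.2, 0, 0, 0, 0.14, 0.007, 0.04, 0.21, 0, 0, 0, 0.28, 0.014, 0.085, 0.21, 0, 0, 0, 0.42, 0.021, 0.13, 0.21, 0, 0, 0, 0.56, 0.028, 0.175, 0.21, 0, 0, 0, 0.7, 0.036, 0.22, 0.21, 0, 0, 0, 0.84, 0.044, 0.265, 0.21, 0, 0, 0, 0.98, 0.052, 0.31, 0.21, 0, 0, 0, 1.12, 0.06, 0.355, 0.21, 0]}}

```text
time: 40.7
tool_pos: [0.5327, -0.0825, 0.2302]
ee_rot: [-3.137, -0.006, 1.215]
wrist_force: [0.4, 0.3, -0.7]
width: 0.0301
finger_force: 30.0
```

Call:
{"fn": "move_arm", "kwargs": {"steps": [0, 0, 0.14, 0.007, 0.045, 0, 0, 0, 0, 0.285, 0.014, 0.09, 0, 0, 0, 0, 0.285, 0.021, 0.135, 0, 0, 0, 0, 0.285, 0.028, 0.18, 0, 0, 0, 0, 0.285, 0.036, 0.225, 0, 0, 0, 0, 0.285, 0.043, 0.262, 0, 0, 0, 0, 0.285, 0.043, 0.262, 0, 0, 0, 0, 0.285, 0.043, 0.262, 0, 0]}}

```text
time: 41.5
tool_pos: [0.5756, 0.1781, 0.2297]
ee_rot: [-3.136, -0.005, 1.496]
wrist_force: [0.4, -0.7, -1.5]
width: 0.0296
finger_force: 30.0
```

```bash
python3 onplate.py
```

```text
41.5 [0.5756 0.1781 0.2297] [-3.1362 -0.0053  1.496 ] 0.02958279598478541 29.988044500350952
on plate 657 ((54.681556701660156, -36.831851959228516), (100.16773986816406, 30.90576934814453), 89.68472290039062) z [0.1648 0.179  0.182 ]
on plate 572 ((-9.385998725891113, -50.018375396728516), (74.27371978759766, 34.404151916503906), 89.88609313964844) z [0.2241 0.2386 0.2414]
join hist [ 6 11 10 11  9  8 10  8  4  3 14  4  8  7  6  7  6  7  5]
```

Call:
{"fn": "move_arm", "kwargs": {"steps": [0, 0, 0, 0, 0, -0.03, 0, 0, 0, 0, 0, 0, -0.05, 0, 0, 0, 0, 0, 0, -0.057, 0, 0, 0, 0, 0, 0, -0.059, 0, 0, 0, 0, 0, 0, -0.059, 0, 0, 0, 0, 0, 0, -0.059, 0, 0, 0, 0, 0, 0, -0.059, 0.5, 0, 0, 0, 0, 0, -0.059, 0.5, 0, 0, 0, 0, 0, -0.059, 0.5, 0, 0, 0, 0, 0, -0.059, 0.5, 0, 0, 0, 0, 0, -0.02, 0.5, 0, 0, 0, 0, 0, 0.02, 0.5]}}

```text
time: 42.75
tool_pos: [0.5748, 0.1774, 0.2492]
ee_rot: [-3.133, -0.005, 1.494]
wrist_force: [1.1, -0.0, 1.2]
width: 0.0472
finger_force: 0.0
```

Call:
{"fn": "move_arm", "kwargs": {"steps": [0, 0, 0, 0, 0, 0.03, 0.5, 0, 0, 0, -0.03, -0.04, 0.05, 0.5, 0, 0, 0, -0.06, -0.08, 0.05, 0.5, 0, 0, 0, -0.09, -0.12, 0.05, 0.5, 0, 0, 0, -0.12, -0.16, 0.05, 0.5, 0, 0, 0, -0.14, -0.2, 0.05, 0.5, 0, 0, 0, -0.16, -0.24, 0.05, 0.5, 0, 0, 0, -0.17, -0.28, 0.05, 0.5, 0, 0, 0, -0.18, -0.32, 0.05, 0.5, 0, 0, 0, -0.19, -0.36, 0.05, 0.5, 0, 0, 0, -0.2, -0.4, 0.05, 0.5, 0, 0, 0, -0.2, -0.44, 0.05, 0.5]}}

```text
time: 43.95
tool_pos: [0.3748, -0.2639, 0.3013]
ee_rot: [-3.139, -0.005, 1.493]
wrist_force: [0.8, -0.1, 0.2]
width: 0.0472
finger_force: 0.0
```

```bash
python3 onplate.py; python3 bar.py; python3 legs.py; python3 plates.py; python3 - <<'E'
from h import *
save("top","fin")
E
```

```text
43.95 [ 0.3748 -0.2639  0.3013] [-3.1387 -0.0054  1.4933] 0.04723056873678362 0.0
on plate 1026 ((54.17359924316406, -1.2891006469726562), (31.07500457763672, 171.8131103515625), 0.4340999126434326) z [0.1669 0.1779 0.1818]
on plate 1020 ((-10.25248908996582, -2.3718719482421875), (170.76808166503906, 30.398576736450195), 89.66864013671875) z [0.1683 0.178  0.1819]
join hist [ 9 10  5  8  8  7 10  8  5  4 17  9  9  8  6 10  5 13  7]
[ 0.3748 -0.2692  0.2997] [-3.1367 -0.0019  1.4882] 0.04714444098067611
grip 247 0.05464663230733183 ((435.81671142578125, -61.9034423828125), (72.8866195678711, 19.209869384765625), 89.9205322265625)
shaft 297 0.05004559619565087 ((425.3298645019531, -159.08778381347656), (118.18476867675781, 35.96504592895508), 89.96467590332031) [ 0.0163 -0.9999  0.4373 -0.1552]
[ 0.3754 -0.2639  0.2998] [ 0.2492 -0.6356  0.0878] 0.0 44.1
-0.04 table z 0.14940770574725593 rest z 0.1492483293053597
-0.01 table z 0.14941289491194182 rest z 0.1504222480166914
0.02 table z 0.1494607224666838 rest z 0.14945354682668344
0.05 table z 0.14924427421245817 rest z 0.15100485711668282
0.08 table z 0.1493712321078618 rest z 0.14958600154753926
rest outer edge Y -0.11712053683752569
```

View pics/fin.png

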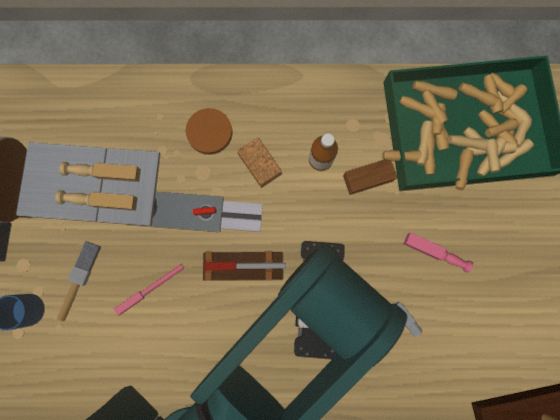

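The final view shows both legs at (98,171) and (95,200) lying square across the join. The bar is in its rack at (240,266), nothing else has moved and the arm is clear. I hand the job in.

```bash
python3 -c "
from bench import *
print(close_job())"
```

```text
the job is handed in; nothing more can be done
None
```

I finished the job and handed it in at about 44 s of the 210 s allowed; the hand-in returned no verdict. The last camera check showed the rest clamped tight against the table with its plate flush, both legs lying flat and square across the join, and the bar back in its rack.

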